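# Close the thimble case: hook the cover under the lip and lock the catch

## Robot

A 6-joint arm with a two-finger parallel gripper is mounted at the origin on the work surface. World frame = base frame: x ahead of the robot, y to its left, z up, the work surface at z = 0. Lengths are in m, angles in rad, forces in N, time in s.
With the tool pointing down it reaches from about 0.35 to 0.775 m from the base axis. Payload 7.3 kg.
Tool frame: the origin (TCP) lies at the very end of the fingers, on their centre line; the grasp point (between the pads) lies 19 mm behind it; z points along the fingers, y is the direction in which the jaws open and shut (so a half turn about z gives the same grasp; the last joint's range is limited). The gripper opens to 92 mm and grips with 3 to 60 N. Pads are 19 mm wide; open, the fingers measure 130 mm over their backs; the gripper's body (75 mm by 190 mm) begins 47 mm behind the grasp point.
Start: joints at [-0.146, 0.342, 1.524, -0, 1.275, -0.146], TCP at [0.525, 0, 0.227] pointing down, gripper open.
Joint ranges: [-2.53, 2.53], [-0.77, 2.02], [0.04, 2.7], [-1, 4.14], [0.28, 2.66], [-3.11, 3.11]. Speed limits (rad/s): [2.57, 2.57, 3.14, 3.14, 3.14, 3.14].

## Interface

Orientations are given as [roll, pitch, yaw] about the fixed x, y, z axes, in that order (R = Rz(yaw) Ry(pitch) Rx(roll)).
In Python, from cell import robot gives the robot as it stands.
- The arm moves only by the tool apply_moves, never from a script. Its argument "plan" is a list of rows, each an object of numbers: "tx", "ty", "tz": the shift along the tool's x, y, z in m; "yaw": the turn about the tool's z in rad; "grip": the opening, from -1 (shut) to 1 (fully open), so that 0 is half open. In form: [{"tx": .., "ty": .., "tz": .., "yaw": .., "grip": ..}, ...]. A call has 1 to 8 rows; each row is the pose to reach, as a shift and turn from the pose commanded when the call began, along the tool's axes at that moment; what a row does not reach only later rows make up. A row lasts 1/8 s, in which the tool goes at most 62.5 mm and 10.7 degrees, less where a joint would pass 70% of its speed; a pose out of reach is approached as far as the arm can. A call with a gripper value outside its range is refused whole. The fingers move at their own pace and stop on an object; "force" is the grip in N (left out, the last holds). Time passes only in rows, so rows that repeat a pose let the fingers close. It gives the time, the measured TCP pose, the force and the opening at its end, in the units of the state.
- robot.observe(): the state, without advancing time (a new reading comes with each control period).
- robot.read_camera(name): name is "scene" or "side" or "wrist"; returns (picture, depth): 480x640x3 uint8, red, green, blue; 480x640 float32, m along the optical axis (not along the pixel's ray), 0 where there is no reading.
- robot.get_calibration(name): a dict with "camera_matrix" (3x3 intrinsics, pixels), "k1" (the pictures are not rectified: a ray, as slopes to the right and down, at radius r is drawn at 1 + k1 r^2 times it, then the intrinsics apply), "R" (3x3) and "t" (3): a world point X has camera coordinates R X + t. Camera axes: x right, y down, z forward; pixel columns grow to the right and rows downward; lengths in m; the calibration is good to about 2 mm. A picture is of the moment at which its call begins: read the wrist's pose just before it. get_calibration takes no time and is no camera call; for the wrist camera it gives the pose at the moment of the call.
- robot.hand_in(): hands the job in, once; it reports no verdict.
Trained networks look in the newest picture that a camera, given by its name, has taken for a name from the list of things; names that differ only in an ending like _2 or _b are one class to them, and where a whole thing is asked for, a point or a joint stands for the part that bears it (a point fixed in the world has none). Each returns a list of dicts, best first, with "confidence" (0 to 1); they miss things now and then, are a little off and sometimes report something else, mostly with a low value. They report only what shows in the picture. A call takes as long as a camera call. They do not tell look-alikes from the thing itself.
- robot.outline_of(label, camera): "region" (480x640 bool, what is visible of it) and "pixel" ([row, column] in pixels, amid what is visible of it).
- robot.tip_of(label, camera): "pixel" ([row, column] in pixels: a listed point, or the origin of a listed thing).
The state is a dict: "time": time; "qpos": joint angles; "qvel": joint speeds; "joint_efforts": joint torques, N m; "tool_pos": TCP position; "tool_rot": TCP orientation; "contact_force": force on the tool from outside, world axes, zero at the start; "torque": the same for the moment, N m; "opening": finger opening in m.
Only numpy, scipy, OpenCV 4.12 (cv2) and the standard library are available. Lean on these libraries where they do the work, as an engineer would, in place of code of your own. Each camera call takes 0.05 s, during which the arm holds its last target.

## Task

Close up the walnut thimble case: draw its glazed cover out from under the riser shelf, hook its tongue under the lip at the hooded end of the case and lower it gently, without letting it drop, until it lies flush all round. Then swing the brass cam catch fully over the end of the cover to lock it, and leave the other goods where they stand.

Things in the scene. Friction and masses are not known exactly. Their poses are not given: they have to be found in the camera images.
- case: Thimble display case: long narrow walnut box, 222 x 86 mm, fixed to the counter, open on top, china thimbles inside. Origin on the counter under its middle, z up, x along its length towards the hooded end (raised, top z = 76 mm, its side cheeks run from x = 38 to 110 mm). The block at the other end carries the brass catch. Side rims are 10 mm thick, tops at z = 58 mm.
- seat (a point): On the case axis at x = 0, y = 0, z = 46 mm: level of the ledge the cover rests on. The opening over the ledge is 66 mm wide (y = -33 to 33) and runs from x = -85 mm (catch block, top z = 58 mm) to x = 98 mm (end wall of the hood). Seated, the cover's underside is on the ledge and its top flush with the rims.
- lip (a point): Middle of the lip's lower front edge, at x = 86 mm, z = 57 mm in the case's frame (axes as the case's). The lip, 6 mm thick, overhangs the ledge by 12 mm from the hood's end wall, its underside 11 mm above the ledge.
- cover: Loose cover: walnut frame with clear panes, 180 x 58 x 12 mm, about 0.17 kg. Origin: middle of its underside, z up, x towards its tongue (seated: same way as the case's x). It starts flat on the counter, right way up, about half of it with the pull pushed under the riser, 70 to 95 mm of the tongue end showing in front.
- pull (a point): Middle of the beech pull bar that stands across the cover's top, at x = -33 mm, z = 26 mm in the cover's frame (axes as the cover's). The bar is 12 mm thick along x, 44 mm long along y and reaches from z = 12 to 36 mm.
- tongue (a point): Middle of the lower end edge of the cover's tongue, at x = 90 mm, y = 0, z = 0 in the cover's frame. The tongue is the last 18 mm of the cover, full width, 6 mm thick (the lower half of the cover's thickness).
- cam (a joint): Catch angle. Vertical pin at x = -98 mm, y = 0 of the case; friction 0.03 N m, stays where left. 0: nose to the case's +y, arm to its -y, clear of the cover; turned clockwise from above to the stop at 1.571: nose 6 to 9 mm over the cover's end, arm pointing away from the case (-x). Starts at 0 to 0.25. The nose's underside is at z = 60 mm.
- cam_grip (a point): On the round upright finger post at the end of the catch's arm, 48 mm from the pin. The post is 11 mm thick and reaches from z = 60 to 90 mm above the counter; this point is on its axis at z = 80 mm.
- riser: Riser shelf: fixed beech bridge, 150 mm deep (x), 270 mm wide (y), top at 62 mm, board 12 mm thick, open in front and behind, legs 14 mm thick at y = -122 and 122 mm. Origin on the counter under its middle; its front edge, at x = -75 mm, faces the robot.
- thimble: Bone china thimble with shamrocks, 25 mm tall, standing on the riser. Origin under its middle.
- cottage: Red ceramic cottage model, 45 x 66 x 63 mm, standing on the riser. Origin under its middle.
- stone: Green marble worry stone, a 42 mm pebble 11 mm high. Origin under its middle.
- tankard: Pewter tankard with a handle, 68 mm across, 85 mm tall. Origin under its middle.
- stand: Small walnut thimble stand with one turned post, 52 mm across, 43 mm tall. Origin under its middle.
- giftbox: Square cardboard gift box with a paper lid, 73 x 73 x 54 mm. Origin under its middle.
- bell: Brass counter bell, 66 mm across, 45 mm tall. Origin under its middle.
Not all that is in view belongs to the job. Of the things that look like the cover, the smallest one is meant.

How it is judged:
On the way, in this order (a step that is already met when the one before it is completed fails the run):
1. the cover has been drawn out until its pull is clear in front of the riser (x of pull in the frame of riser below -0.085 m), for 0.1 s.
2. the cover lies hooked and flush in the case while the catch is still off it (x of cover in the frame of case between 0.002 and 0.011 m and y of cover in the frame of case between -0.005 and 0.005 m and z of cover in the frame of case between 0.043 and 0.0485 m and angle between the z axis of cover and the z axis of case, either way round below 0.025 rad and angle between the x axis of cover and the x axis of case, either way round below 0.06 rad and x of pull in the frame of case below -0.015 m and z of pull in the frame of case above 0.06 m and value of joint cam below 0.8 rad), for 0.2 s.
At the end, for the whole second after the job is handed in: Cover right way up in the case, tongue under the lip, pull towards the catch: underside within 2.5 mm of the ledge, level within 0.025 rad, within 5 mm sideways, at rest, released; the catch turned over its end (joint above 1.35 of 1.57 rad) (x of cover in the frame of case between 0.002 and 0.011 m and y of cover in the frame of case between -0.005 and 0.005 m and z of cover in the frame of case between 0.043 and 0.0485 m and angle between the z axis of cover and the z axis of case, either way round below 0.025 rad and angle between the x axis of cover and the x axis of case, either way round below 0.06 rad and x of pull in the frame of case below -0.015 m and z of pull in the frame of case above 0.06 m and value of joint cam above 1.35 rad and linear speed of cover below 0.02 m/s); the robot touches nothing.
It fails at once if one of the other goods is shifted more than 30 mm (distance of any of thimble, cottage, stone, tankard, stand, giftbox, bell from where it was at the start of the episode above 0.03 m).
It fails at once if the china thimble or the cottage is tipped over (angle between any of thimble, cottage's own z axis and vertical above 0.6 rad).
It fails at once if the cover is let fall into the case (it turns faster than 3.5 rad/s there) (horizontal distance between cover and case below 0.06 m and angular speed of cover above 3.5 rad/s).
It also fails if it takes over 72 s, if anything falls off the work surface, if the arm or the gripper's body presses on something with over 40 N, if the wrist force passes 120 N, or if a joint passes its speed limit or range.

## Working session

There is one attempt and no reset: what is moved stays moved. The work goes in short steps, Python scripts to look and compute and a tool call to move; the robot and the scene stay as the last step left them, time stands still between calls to the robot, and variables do not carry over. Pictures are saved under pics/ and viewed, and the job is handed in when it is done.

Besides the shell and the picture viewer there is one more tool, called after "Emit:" as name(argument=value, ...) on one line, values as JSON. apply_moves: Moves the arm, as the interface text tells. Its arguments: {"type":"object","properties":{"plan":{"type":"array","items":{"type":"object","properties":{"tx":{"type":"number"},"ty":{"type":"number"},"tz":{"type":"number"},"yaw":{"type":"number"},"grip":{"type":"number"}}}},"force":{"type":"number"}},"required":["plan"]}

```bash
ls; mkdir -p pics; python3 - <<'E'
from cell import robot
import cv2
print(robot.observe())
for c in ["scene","side","wrist"]:
    p,d=robot.read_camera(c); cv2.imwrite(f"pics/{c}0.png",p[:,:,::-1])
    k=robot.get_calibration(c); print(c,k)
E
```

```text
pics
{'time': 0.0, 'qpos': array([-1.46040312e-01,  3.42720703e-01,  1.52503934e+00,  8.23735354e-06,
        1.27536080e+00, -1.46030372e-01]), 'qvel': array([-9.22742815e-04,  4.94746608e-04, -2.71191186e-04, -2.35726305e-03,
       -4.80722214e-05,  6.33942414e-04]), 'joint_efforts': array([ 7.61924657e-04, -4.31245601e+01, -2.44219762e+01,  7.17750052e-02,
        5.59406646e-02, -1.04314388e-04]), 'tool_pos': array([5.24594243e-01, 6.33104499e-05, 2.26038206e-01]), 'tool_rot': array([-3.14008187e+00, -2.30163714e-04,  1.57078381e+00]), 'contact_force': array([0.01966347, 0.17232787, 1.00088109]), 'torque': array([ 0.0313197 , -0.01035887,  0.02267118]), 'opening': 0.09204729917785132}
scene {'camera_matrix': array([[459.97414031,   0.        , 318.54590521],
       [  0.        , 459.97414031, 238.91060478],
       [  0.        ,   0.        ,   1.        ]]), 'k1': -0.053070473183688, 'R': array([[ 0.40377679,  0.91460492,  0.02149764],
       [ 0.63783567, -0.26458863, -0.72329698],
       [-0.65584294,  0.30576249, -0.69020239]]), 't': array([-0.2570268 , -0.25127647,  1.3769
[... 163 characters left out ...]
    ,   1.        ]]), 'k1': -0.1482371624073623, 'R': array([[ 0.75132646, -0.65989894, -0.00647586],
       [-0.48349829, -0.54375414, -0.68597437],
       [ 0.44915248,  0.51852176, -0.72759689]]), 't': array([-0.32286066,  0.33749062,  1.23393785])}
wrist {'camera_matrix': array([[401.04210273,   0.        , 317.57546224],
       [  0.        , 401.04210273, 235.86846442],
       [  0.        ,   0.        ,   1.        ]]), 'k1': -0.03855133562414505, 'R': array([[ 9.99999228e-01,  5.53529765e-04, -1.11277036e-03],
       [ 8.56486896e-04, -9.55718428e-01,  2.94281418e-01],
       [-9.00601612e-04, -2.94282143e-01, -9.55718164e-01]]), 't': array([-0.52408251, -0.03826647,  0.39126528])}
```

View pics/scene0.png

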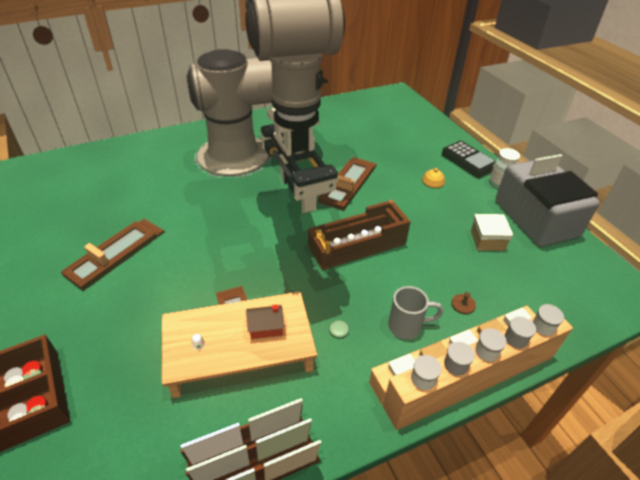

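View pics/side0.png

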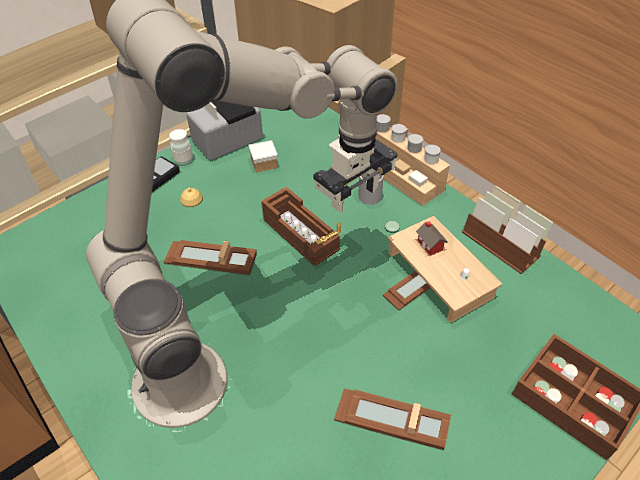

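View pics/wrist0.png

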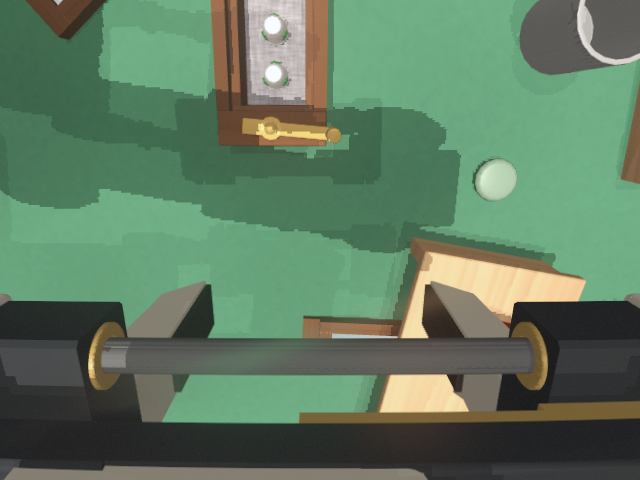

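```bash
cat > h.py <<'E'
import numpy as np, cv2
from cell import robot
def rays(px,k):  # px Nx2 (col,row)
    K=np.array(k["camera_matrix"]); D=np.array([k["k1"],0,0,0,0.])
    return cv2.undistortPoints(np.asarray(px,float).reshape(-1,1,2),K,D).reshape(-1,2)
def unproj(px,z,k):
    s=rays(px,k); C=np.c_[s,np.ones(len(s))]*np.asarray(z)[:,None]
    return (C-k["t"])@k["R"]      # R^T(C-t)
def onplane(px,h,k):
    s=rays(px,k); d=np.c_[s,np.ones(len(s))]@k["R"]; c=-k["R"].T@k["t"]
    return c+d*((h-c[2])/d[:,2])[:,None]
def cloud(reg,d,k):
    r,c=np.nonzero(reg&(d>0)); return unproj(np.c_[c,r],d[r,c],k)
def proj(X,k):
    C=np.atleast_2d(X)@k["R"].T+k["t"]; s=C[:,:2]/C[:,2:]
    r2=(s**2).sum(1,keepdims=True); s=s*(1+k["k1"]*r2); K=k["camera_matrix"]
    return s*[K[0,0],K[1,1]]+[K[0,2],K[1,2]]
E
python3 - <<'E'
from h import *
np.set_printoptions(precision=4,suppress=True)
for cam in ["scene","side"]:
    p,d=robot.read_camera(cam); k=robot.get_calibration(cam)
    np.savez(f"{cam}.npz",p=p,d=d)
    for l in ["case","cover","riser","cam"]:
        for i,o in enumerate(robot.outline_of(l,cam)):
            P=cloud(o["region"],d,k)
            if len(P)<5: continue
            np.save(f"{cam}_{l}_{i}.npy",P)
            print(cam,l,i,round(o["confidence"],2),np.round(o["pixel"]),len(P),np.percentile(P,2,0),np.percentile(P,98,0))
    for l,h in [("lip",.057),("cam_grip",.08),("pull",.026),("tongue",0),("seat",.046),("riser",0),("case",0),("cover",0)]:
        for o in robot.tip_of(l,cam):
            r,c=o["pixel"]; print(cam,"tip",l,round(o["confidence"],2),(r,c),onplane([[c,r]],h,k)[0])
print(robot.observe()["time"])
E
```

```text
scene case 0 0.59 [235. 361.] 4410 [0.4458 0.055  0.0026] [0.5322 0.2731 0.0786]
scene case 1 0.44 [302. 466.] 398 [0.7178 0.2681 0.0027] [0.763  0.3158 0.0396]
scene case 2 0.27 [297. 230.] 399 [ 0.5053 -0.1858  0.0043] [ 0.5505 -0.1302  0.0153]
scene case 3 0.18 [342. 227.] 9540 [ 0.5813 -0.3126  0.014 ] [ 0.7535 -0.05    0.0648]
scene cover 0 0.73 [256. 113.] 2762 [ 0.2223 -0.4774  0.0012] [ 0.376  -0.2698  0.0472]
scene cover 1 0.64 [182. 349.] 1382 [0.1764 0.1551 0.0034] [0.351  0.3502 0.0487]
scene cover 2 0.59 [300. 230.] 385 [ 0.5066 -0.1847  0.0044] [ 0.55   -0.1296  0.0153]
scene riser 0 0.63 [344. 226.] 9198 [ 0.5834 -0.3123  0.0376] [ 0.7531 -0.051   0.0646]
scene cam 0 0.57 [241. 321.] 182 [0.4665 0.0594 0.0592] [0.54   0.0762 0.0915]
scene tip lip 0.92 (217.3, 392.3) [0.4848 0.2586 0.057 ]
scene tip cam_grip 0.66 (243.9, 326.8) [0.5287 0.0653 0.08  ]
scene tip pull 0.79 (179.6, 342.8) [0.2668 0.2351 0.026 ]
scene tip pull 0.71 (253.0, 97.1) [ 0.3053 -0.406   0.026 ]
scene tip tongue 0.98 (226.8, 155.0) [ 0.2349 -0.2692  0.    ]
scene tip tongue 0.83 (290.2, 225.2) [ 0.5
[... 1267 characters left out ...]
(271.5, 427.8) [ 0.6336 -0.1642  0.026 ]
side tip pull 0.69 (416.5, 415.2) [ 0.3242 -0.4076  0.026 ]
side tip tongue 0.84 (407.2, 338.3) [ 0.2288 -0.2764  0.    ]
side tip tongue 0.63 (302.2, 388.4) [ 0.507  -0.1525  0.    ]
side tip tongue 0.63 (253.3, 168.3) [0.1829 0.3466 0.    ]
side tip tongue 0.24 (203.5, 278.8) [0.5219 0.2993 0.    ]
side tip seat 0.62 (224.4, 297.9) [0.483  0.1633 0.046 ]
side tip riser 0.61 (276.7, 438.8) [ 0.6603 -0.1826  0.    ]
side tip case 0.61 (232.9, 300.0) [0.4937 0.1701 0.    ]
side tip cover 0.65 (420.4, 393.5) [ 0.2949 -0.3766  0.    ]
side tip cover 0.6 (286.4, 418.8) [ 0.5989 -0.1694  0.    ]
side tip cover 0.6 (257.3, 209.3) [0.2585 0.2614 0.    ]
1.45
```

```bash
python3 - <<'E'
from h import *
np.set_printoptions(precision=4,suppress=True)
def rect(P,n):
    (c,s,a)=cv2.minAreaRect((P[:,:2]*1000).astype(np.float32)); print(n,len(P),np.round(c,1),np.round(s,1),round(a,2))
for n in ["scene_case_0","side_case_0"]:
    P=np.load(n+".npy"); rect(P[(P[:,2]>.05)&(P[:,2]<.08)],n)
for n in ["scene_riser_0","side_riser_0"]:
    P=np.load(n+".npy"); Q=P[abs(P[:,2]-.062)<.005]; rect(Q,n); print(np.median(Q[:,2]))
for n in ["scene_cover_2","side_cover_0"]:
    P=np.load(n+".npy"); Q=P[(P[:,2]<.018)&(P[:,2]>-.003)]; rect(Q,n); print(np.percentile(Q[:,2],[5,25,50,75,95]))
for n in ["scene_cam_0","side_cam_0"]:
    P=np.load(n+".npy"); Q=P[P[:,2]>.075]; print(n,Q.mean(0),Q.min(0),Q.max(0)); 
for cam,(x0,x1,y0,y1) in {"scene":(200,460,180,400),"side":(240,520,160,330)}.items():
    p=np.load(cam+".npz")["p"][y0:y1,x0:x1,::-1]; s=min(800/(x1-x0),600/(y1-y0))
    cv2.imwrite(f"pics/{cam}_z1.png",cv2.resize(p,None,fx=s,fy=s,interpolation=cv2.INTER_CUBIC)); print(s)
E
```

```text
scene_case_0 1758 [488.2 165.7] [ 97.7 225.9] 1.72
side_case_0 1253 [490.  164.7] [227.4  93.3] 89.92
scene_riser_0 8750 [ 664. -179.] [270.  152.6] 79.56
0.06195308332302749
side_riser_0 4259 [ 664.4 -179.8] [273.2 156.1] 80.05
0.06213994511635754
scene_cover_2 385 [ 528.6 -157. ] [58.4 49.2] 85.5
[0.005  0.0071 0.0104 0.0127 0.0144]
side_cover_0 888 [ 563.3 -161.5] [ 62.5 113. ] 86.63
[0.0027 0.0058 0.0085 0.0116 0.0148]
scene_cam_0 [0.5362 0.0636 0.0855] [0.529  0.0592 0.0755] [0.5402 0.0698 0.0924]
side_cam_0 [0.5304 0.0607 0.0836] [0.4865 0.0548 0.0754] [0.5394 0.0664 0.0932]
2.727272727272727
2.857142857142857
```

View pics/side_z1.png

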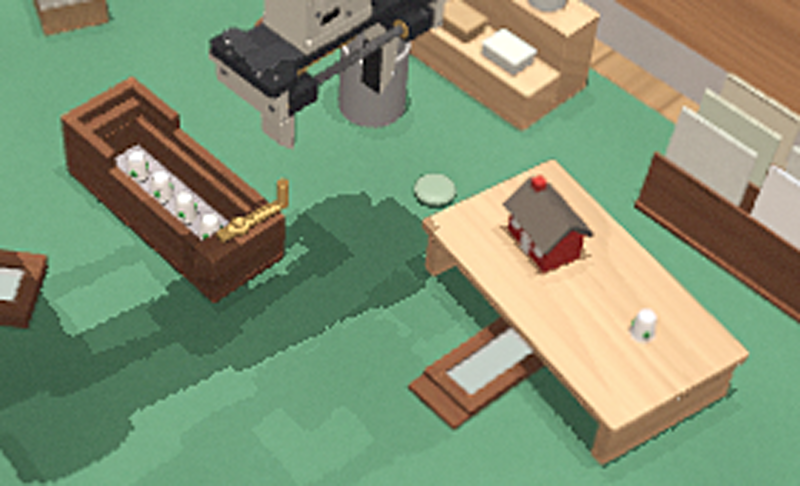

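View pics/scene_z1.png

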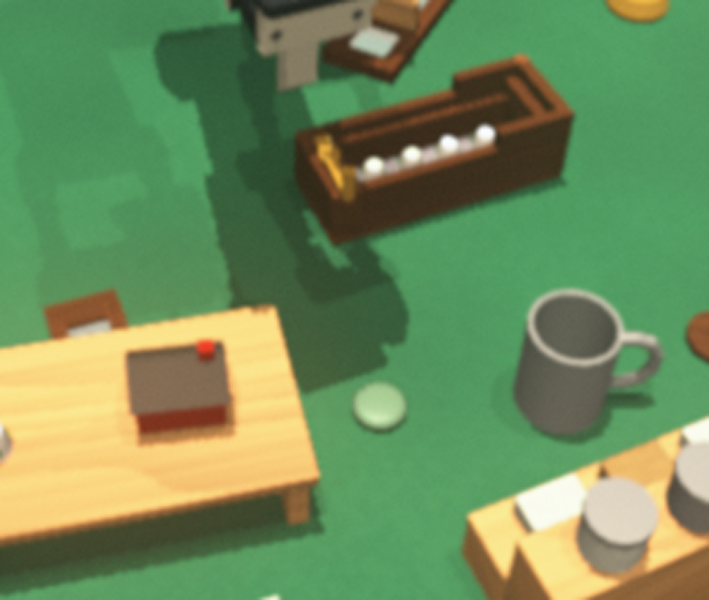

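Emit:
apply_moves(plan=[{"tx":-0.05,"ty":0.0,"tz":0.01,"yaw":-0.185,"grip":1},{"tx":-0.1,"ty":0.0,"tz":0.03,"yaw":-0.37,"grip":1},{"tx":-0.158,"ty":-0.02,"tz":0.05,"yaw":-0.56,"grip":1},{"tx":-0.158,"ty":-0.03,"tz":0.05,"yaw":-0.74,"grip":1},{"tx":-0.158,"ty":-0.03,"tz":0.05,"yaw":-0.93,"grip":1},{"tx":-0.158,"ty":-0.03,"tz":0.05,"yaw":-1.11,"grip":1},{"tx":-0.158,"ty":-0.03,"tz":0.05,"yaw":-1.3,"grip":1},{"tx":-0.158,"ty":-0.03,"tz":0.05,"yaw":-1.48,"grip":1}])

```text
time: 2.45
tool_pos: [0.495, -0.158, 0.1768]
tool_rot: [-3.142, 0.0, 3.052]
contact_force: [0.2, -1.1, -0.4]
opening: 0.0919
```

```bash
python3 - <<'E'
from h import *
o=robot.observe(); print(o["tool_pos"],o["tool_rot"],o["qpos"])
p,d=robot.read_camera("wrist"); k=robot.get_calibration("wrist"); np.savez("w1.npz",p=p,d=d,**k)
cv2.imwrite("pics/w1.png",p[:,:,::-1])
for l in ["cover"]:
  for q in robot.outline_of(l,"wrist"):
    P=cloud(q["region"],d,k); P=P[(P[:,2]>0.002)&(P[:,2]<.016)]
    c,s,a=cv2.minAreaRect((P[:,:2]*1000).astype(np.float32)); print(q["confidence"],q["pixel"],len(P),c,s,a,np.median(P[:,2]))
E
```

```text
[ 0.49504948 -0.15803351  0.17676203] [-3.14155879e+00  1.59959879e-04  3.05201382e+00] [-4.56571672e-01  3.78458519e-01  1.61597797e+00  2.82917888e-05
  1.14699470e+00 -1.93780080e+00]
0.87 [20.4, 19.8] 1410 (324.757080078125, -374.4482421875) (28.063884735107422, 74.71165466308594) 31.239484786987305 0.011272236076370908
0.29 [277.9, 322.1] 7465 (560.2250366210938, -159.11346435546875) (58.180572509765625, 109.82865905761719) 87.72239685058594 0.008535028926306159
```

View pics/w1.png

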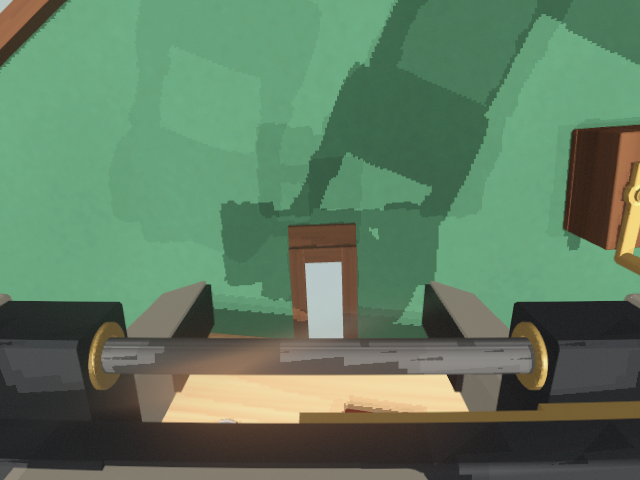

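Emit:
apply_moves(plan=[{"tx":-0.04,"ty":0.0036,"tz":0.03,"yaw":-0.045,"grip":1},{"tx":-0.04,"ty":0.0036,"tz":0.08,"yaw":-0.045,"grip":1},{"tx":-0.04,"ty":0.0036,"tz":0.13,"yaw":-0.045,"grip":1},{"tx":-0.04,"ty":0.0036,"tz":0.16,"yaw":-0.045,"grip":1},{"tx":-0.04,"ty":0.0036,"tz":0.172,"yaw":-0.045,"grip":0.5},{"tx":-0.04,"ty":0.0036,"tz":0.173,"yaw":-0.045,"grip":0.2},{"tx":-0.04,"ty":0.0036,"tz":0.173,"yaw":-0.045,"grip":0.0},{"tx":-0.04,"ty":0.0036,"tz":0.173,"yaw":-0.045,"grip":-0.1}], force=20)

```text
time: 3.55
tool_pos: [0.536, -0.1585, 0.0051]
tool_rot: [-3.141, 0.002, 3.09]
contact_force: [-0.5, -0.8, 3.0]
opening: 0.0574
```

Emit:
apply_moves(plan=[{"tx":0.005,"grip":-0.2},{"tx":0.02,"grip":-0.2},{"tx":0.04,"grip":-0.2},{"tx":0.06,"grip":-0.2},{"tx":0.08,"grip":-0.2},{"tx":0.095,"grip":-0.2},{"tx":0.105,"grip":-0.2},{"tx":0.105,"grip":-0.2}])

```text
schema error: expected keys tx, ty, tz, yaw, grip
```

```bash
python3 - <<'E'
from h import *
o=robot.observe(); print(o["tool_pos"],o["tool_rot"],o["opening"])
p,d=robot.read_camera("wrist"); cv2.imwrite("pics/w2.png",p[:,:,::-1])
p,d=robot.read_camera("side"); cv2.imwrite("pics/s2.png",p[:,:,::-1])
E
```

```text
[ 0.53601879 -0.15850766  0.00512013] [-3.14078955e+00  2.41935477e-03  3.09044992e+00] 0.057405591736827605
```

View pics/s2.png

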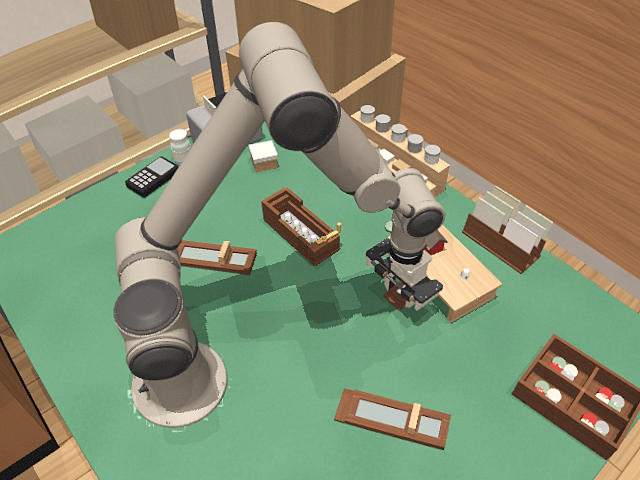

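View pics/w2.png

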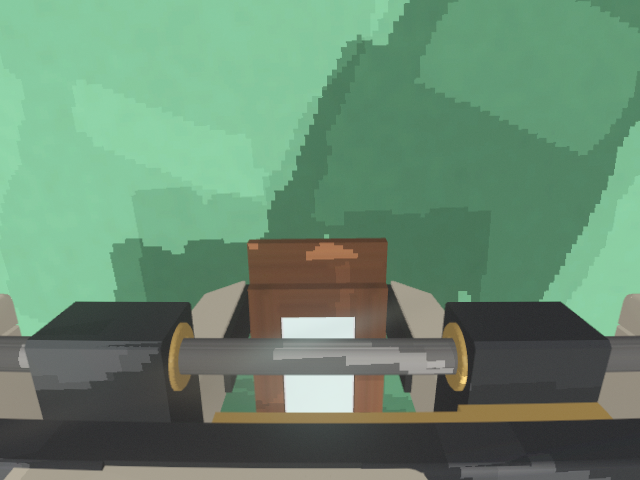

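The fingers hold the cover's sides between columns 250 and 387, just behind the tongue. The move was refused because every key has to be given, so I'm resending it in full.

Emit:
apply_moves(plan=[{"tx":0.005,"ty":0,"tz":0,"yaw":0,"grip":-0.2},{"tx":0.02,"ty":0,"tz":0,"yaw":0,"grip":-0.2},{"tx":0.04,"ty":0,"tz":0,"yaw":0,"grip":-0.2},{"tx":0.06,"ty":0,"tz":0,"yaw":0,"grip":-0.2},{"tx":0.08,"ty":0,"tz":0,"yaw":0,"grip":-0.2},{"tx":0.095,"ty":0,"tz":0,"yaw":0,"grip":-0.2},{"tx":0.105,"ty":0,"tz":0,"yaw":0,"grip":-0.2},{"tx":0.105,"ty":0,"tz":0,"yaw":0,"grip":-0.2}])

```text
time: 4.65
tool_pos: [0.431, -0.1539, 0.005]
tool_rot: [-3.14, 0.003, 3.09]
contact_force: [-0.6, -1.5, 11.9]
opening: 0.0571
```

```bash
python3 - <<'E'
from h import *
o=robot.observe(); print(o["tool_pos"],o["tool_rot"],o["opening"])
p,d=robot.read_camera("side"); k=robot.get_calibration("side"); cv2.imwrite("pics/s3.png",p[:,:,::-1])
p,d=robot.read_camera("wrist"); cv2.imwrite("pics/w3.png",p[:,:,::-1])
E
```

```text
[ 0.43095534 -0.15385037  0.00502127] [-3.13973781  0.00326785  3.09018989] 0.057131305312712946
```

View pics/s3.png

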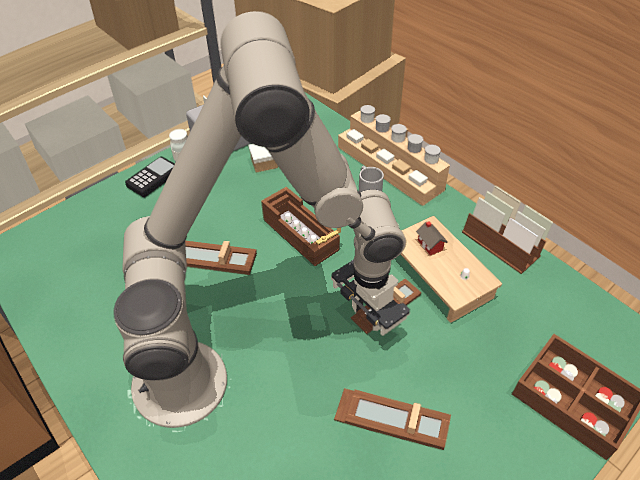

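Emit:
apply_moves(plan=[{"tx":0,"ty":0,"tz":0,"yaw":0,"grip":0.5},{"tx":0,"ty":0,"tz":0,"yaw":0,"grip":1},{"tx":0,"ty":0,"tz":-0.03,"yaw":0,"grip":1},{"tx":0,"ty":0,"tz":-0.08,"yaw":0,"grip":1},{"tx":-0.03,"ty":0,"tz":-0.13,"yaw":0,"grip":1},{"tx":-0.07,"ty":0,"tz":-0.165,"yaw":0,"grip":1},{"tx":-0.105,"ty":0,"tz":-0.165,"yaw":0,"grip":1},{"tx":-0.105,"ty":0,"tz":-0.165,"yaw":0,"grip":1}])

```text
time: 5.75
tool_pos: [0.5364, -0.158, 0.1682]
tool_rot: [3.142, 0.0, 3.092]
contact_force: [-0.8, 0.3, 0.3]
opening: 0.0916
```

```bash
python3 - <<'E'
from h import *
o=robot.observe(); print(o["tool_pos"],o["tool_rot"],o["opening"],o["contact_force"])
p,d=robot.read_camera("wrist"); k=robot.get_calibration("wrist"); cv2.imwrite("pics/w4.png",p[:,:,::-1])
V=cloud(np.ones(d.shape,bool),d,k); 
b=(V[:,2]>.03)&(V[:,2]<.04)&(abs(V[:,0]-.52)<.06)&(abs(V[:,1]+.155)<.05); B=V[b]
c=cv2.minAreaRect((B[:,:2]*1000).astype(np.float32)); print("bar",len(B),c,np.median(B[:,2]))
b=(V[:,2]>.006)&(V[:,2]<.016)&(abs(V[:,0]-.48)<.13)&(abs(V[:,1]+.155)<.05); B=V[b]
print("cover",len(B),cv2.minAreaRect((B[:,:2]*1000).astype(np.float32)))
print([(q["confidence"],q["pixel"],onplane([q["pixel"][::-1]],.026,k)) for q in robot.tip_of("pull","wrist")])
p,d=robot.read_camera("side"); k=robot.get_calibration("side"); cv2.imwrite("pics/s4.png",p[:,:,::-1])
V=cloud(np.ones(d.shape,bool),d,k); 
b=(V[:,2]>.03)&(V[:,2]<.042)&(abs(V[:,0]-.52)<.05)&(abs(V[:,1]+.155)<.05); B=V[b]
print("bar side",len(B),cv2.minAreaRect((B[:,:2]*1000).astype(np.float32)))
E
```

```text
[ 0.53641844 -0.15803181  0.16821999] [3.14156255e+00 2.18336236e-04 3.09200795e+00] 0.09161967471740685 [-0.79971103  0.31219867  0.28621571]
bar 986 ((522.8076782226562, -158.54220581054688), (43.46518325805664, 12.5154390335083), 87.48351287841797) 0.03557771816171007
cover 15252 ((489.98858642578125, -157.08755493164062), (58.51034927368164, 180.01768493652344), 87.61605834960938)
[(0.65, [202.2, 316.2], array([[ 0.51982524, -0.15901576,  0.026     ]]))]
bar side 87 ((525.4891357421875, -160.16754150390625), (46.739341735839844, 14.608394622802734), 83.57183837890625)
```

View pics/w4.png

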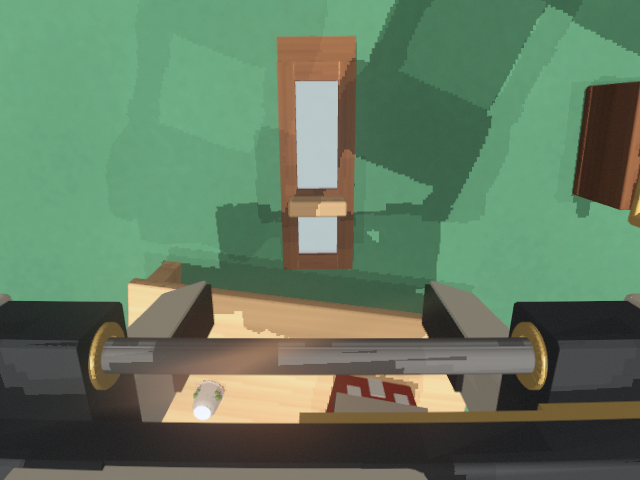

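Emit:
apply_moves(plan=[{"tx":0.0136,"ty":-0.0012,"tz":0.03,"yaw":-0.008,"grip":1},{"tx":0.0136,"ty":-0.0012,"tz":0.08,"yaw":-0.008,"grip":1},{"tx":0.0136,"ty":-0.0012,"tz":0.12,"yaw":-0.008,"grip":0.8},{"tx":0.0136,"ty":-0.0012,"tz":0.143,"yaw":-0.008,"grip":0.4},{"tx":0.0136,"ty":-0.0012,"tz":0.151,"yaw":-0.008,"grip":0.1},{"tx":0.0136,"ty":-0.0012,"tz":0.151,"yaw":-0.008,"grip":-0.2},{"tx":0.0136,"ty":-0.0012,"tz":0.151,"yaw":-0.008,"grip":-0.4},{"tx":0.0136,"ty":-0.0012,"tz":0.151,"yaw":-0.008,"grip":-0.4}], force=4)

```text
time: 6.9
tool_pos: [0.5221, -0.159, 0.0189]
tool_rot: [-3.141, 0.002, 3.099]
contact_force: [-0.9, 0.3, 3.9]
opening: 0.0439
```

Emit:
apply_moves(plan=[{"tx":0,"ty":0,"tz":0,"yaw":0,"grip":-0.4},{"tx":0,"ty":0,"tz":-0.005,"yaw":0,"grip":-0.4},{"tx":0,"ty":0,"tz":-0.01,"yaw":0,"grip":-0.4},{"tx":0,"ty":0,"tz":-0.015,"yaw":0,"grip":-0.4},{"tx":0,"ty":0,"tz":-0.02,"yaw":0,"grip":-0.4},{"tx":0,"ty":0,"tz":-0.02,"yaw":0,"grip":-0.4}])

```text
time: 7.65
tool_pos: [0.5218, -0.1589, 0.0382]
tool_rot: [-3.141, 0.001, 3.099]
contact_force: [0.5, 0.3, -1.1]
opening: 0.0436
```

```bash
cat > cv.py <<'E'
from h import *
import sys
o=robot.observe(); print(o["time"],o["tool_pos"],o["tool_rot"],o["opening"],o["contact_force"])
p,d=robot.read_camera("wrist"); k=robot.get_calibration("wrist"); n=sys.argv[1]; cv2.imwrite(f"pics/{n}.png",p[:,:,::-1]); np.savez(n+".npz",p=p,d=d,**k)
E
python3 cv.py w5; python3 - <<'E'
from h import *
z=np.load("w5.npz"); k={a:z[a] for a in ["camera_matrix","k1","R","t"]}; k["k1"]=float(k["k1"])
V=cloud(np.ones((480,640),bool),z["d"],k)
b=(V[:,2]>.004)&(V[:,2]<.06)&(abs(V[:,1]+.155)<.026)&(V[:,0]<.51)&(V[:,0]>.38); B=V[b]
for x in np.arange(.39,.52,.01):
    m=abs(B[:,0]-x)<.003; print(round(x,3),m.sum(),np.median(B[m,2]) if m.sum() else 0)
p,d=robot.read_camera("side");cv2.imwrite("pics/s5.png",p[200:360,300:520,::-1].repeat(3,0).repeat(3,1))
E
```

```text
7.65 [ 0.52184763 -0.15888125  0.0382119 ] [-3.14122343e+00  9.76168201e-04  3.09887396e+00] 0.043639251022450615 [ 0.52427491  0.34381675 -1.08972938]
0.39 0 0
0.4 0 0
0.41 1733 0.006619691067043962
0.42 1660 0.008207533219549118
0.43 1809 0.015911464518262773
0.44 1750 0.013698031694734204
0.45 1729 0.015234877149599703
0.46 1677 0.016829578292209643
0.47 1634 0.01840933298047278
0.48 1611 0.019994357186065688
0.49 1574 0.02159590403855998
0.5 1508 0.023156323305485532
0.51 753 0.024460197509890612
```

View pics/w5.png

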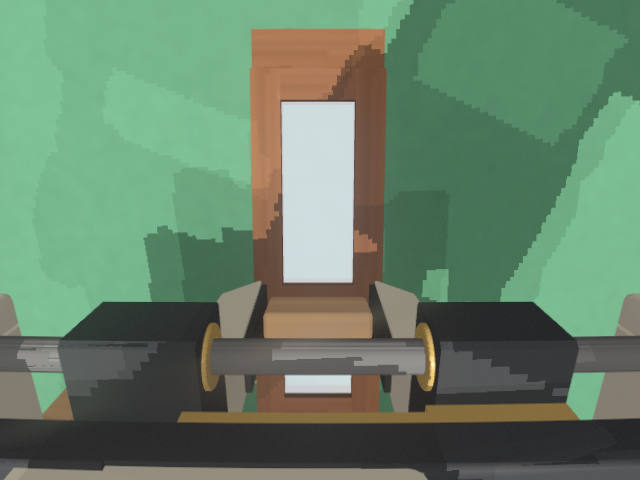

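View pics/s5.png

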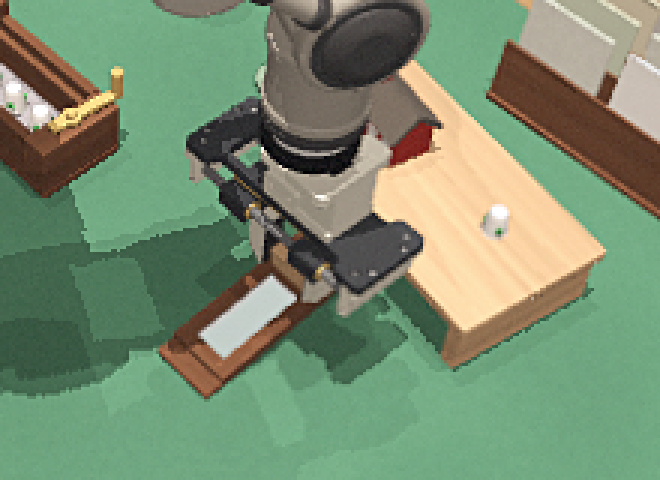

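Emit:
apply_moves(plan=[{"tx":0,"ty":0,"tz":0,"yaw":0,"grip":-0.4},{"tx":0,"ty":0,"tz":0,"yaw":0,"grip":-0.4},{"tx":0.0,"ty":0,"tz":-0.015,"yaw":0,"grip":-0.4},{"tx":0.01,"ty":0,"tz":-0.04,"yaw":0.0,"grip":-0.4},{"tx":0.03,"ty":0,"tz":-0.08,"yaw":0.0,"grip":-0.4},{"tx":0.05,"ty":0.0,"tz":-0.12,"yaw":0.1,"grip":-0.4},{"tx":0.07,"ty":0.02,"tz":-0.15,"yaw":0.25,"grip":-0.4},{"tx":0.09,"ty":0.05,"tz":-0.162,"yaw":0.4,"grip":-0.4}], force=30)

```text
time: 8.75
tool_pos: [0.4338, -0.1051, 0.2024]
tool_rot: [3.141, 0.004, 2.692]
contact_force: [0.2, 0.8, -1.3]
opening: 0.0434
```

```bash
python3 - <<'E'
from h import *
o=robot.observe(); print(o["tool_pos"],o["tool_rot"],o["opening"],o["contact_force"])
y=o["tool_rot"][2]; d=np.array([.38,.13])-o["tool_pos"][:2]; print(d@[np.cos(y),np.sin(y)], d@[np.sin(y),-np.cos(y)], y-np.pi/2)
E
```

```text
[ 0.43379053 -0.10511644  0.20242788] [3.14141836 0.00428441 2.69243866] 0.043422715837619176 [ 0.15233174  0.84893069 -1.31695277]
0.15054370824936628 0.1884403128086963 1.1216423287621171
```

Emit:
apply_moves(plan=[{"tx":0.02,"ty":0.03,"tz":0,"yaw":0.15,"grip":-0.4},{"tx":0.04,"ty":0.06,"tz":0,"yaw":0.3,"grip":-0.4},{"tx":0.06,"ty":0.09,"tz":0,"yaw":0.46,"grip":-0.4},{"tx":0.09,"ty":0.12,"tz":0,"yaw":0.62,"grip":-0.4},{"tx":0.12,"ty":0.15,"tz":0,"yaw":0.78,"grip":-0.4},{"tx":0.14,"ty":0.175,"tz":0,"yaw":0.94,"grip":-0.4},{"tx":0.15,"ty":0.188,"tz":0,"yaw":1.08,"grip":-0.4},{"tx":0.15,"ty":0.188,"tz":0,"yaw":1.12,"grip":-0.4}])

```text
time: 9.75
tool_pos: [0.3781, 0.1303, 0.2006]
tool_rot: [3.141, -0.0, 1.579]
contact_force: [-0.1, -0.1, -1.4]
opening: 0.0436
```

```bash
python3 cv.py w6
```

```text
9.75 [0.37813993 0.13025811 0.20058482] [ 3.14079736e+00 -2.27639694e-04  1.57864525e+00] 0.043643807729547734 [-0.14638687 -0.14596705 -1.40154007]
```

View pics/w6.png

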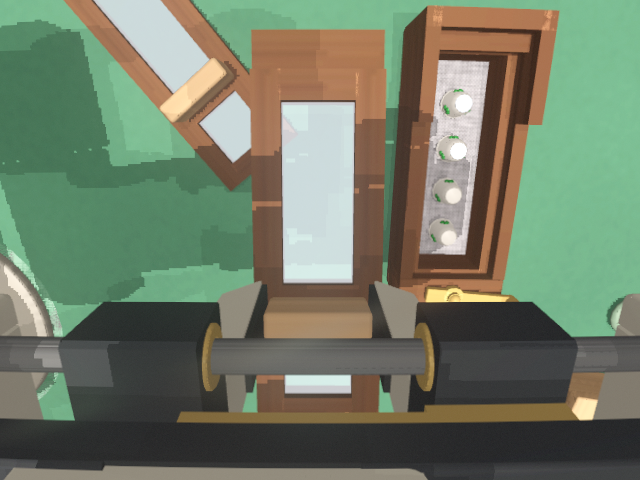

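```bash
python3 - <<'E'
from h import *
np.set_printoptions(precision=4,suppress=True)
z=np.load("w6.npz"); k={a:z[a] for a in ["camera_matrix","k1","R","t"]}; k["k1"]=float(k["k1"])
V=cloud(np.ones((480,640),bool),z["d"],k)
B=V[(V[:,0]>.43)&(V[:,0]<.56)&(V[:,1]>.03)&(V[:,1]<.30)]
h,e=np.histogram(B[:,2],np.arange(0.03,.1,.002)); print(list(zip(np.round(e,3),h)))
L=[];R=[]
for y in np.arange(.06,.28,.01):
    m=(abs(B[:,1]-y)<.003)&(B[:,2]>.05); S=B[m]
    if len(S)<5: print(y,len(S)); continue
    lo=S[S[:,2]<.062]; hi=S[S[:,2]>=.068]
    # rim tops: x ranges with gap
    x=np.sort(S[:,0]); g=np.argmax(np.diff(x)); print(round(y,3),len(S),x[0],x[g],x[g+1],x[-1],np.median(S[:,2]))
H=B[B[:,2]>.070]; print("hood",len(H),cv2.minAreaRect((H[:,:2]*1000).astype(np.float32)),np.median(H[:,2]))
A=B[(B[:,2]>.052)&(B[:,2]<.08)&(B[:,1]>.075)]; print("all",cv2.minAreaRect((A[:,:2]*1000).astype(np.float32)))
for x in np.arange(.44,.54,.01):
    m=(abs(B[:,0]-x)<.003)&(B[:,2]>.05); S=B[m]; print(round(x,3),S[:,1].min(),S[:,1].max())
# ledge
Q=B[(B[:,2]>.040)&(B[:,2]<.05)]; print("ledge",len(Q),Q.min(0),Q.max(0),np.median(Q[:,2]))
C=V[(V[:,0]>.33)&(V[:,0]<.42)&(V[:,2]>.13)]; 
for y in np.arange(.16,.27,.01):
    m=abs(C[:,1]-y)<.003; S=C[m&(abs(C[:,0]-.378)<.035)]
    if len(S): print("cov",round(y,3),len(S),S[:,0].min(),S[:,0].max(),np.median(S[:,2]))
print("tongue y max",np.percentile(C[abs(C[:,0]-.378)<.02][:,1],99.5))
E
```

```text
[(np.float64(0.03), np.int64(526)), (np.float64(0.032), np.int64(590)), (np.float64(0.034), np.int64(675)), (np.float64(0.036), np.int64(725)), (np.float64(0.038), np.int64(1097)), (np.float64(0.04), np.int64(533)), (np.float64(0.042), np.int64(459)), (np.float64(0.044), np.int64(1300)), (np.float64(0.046), np.int64(2715)), (np.float64(0.048), np.int64(516)), (np.float64(0.05), np.int64(493)), (np.float64(0.052), np.int64(503)), (np.float64(0.054), np.int64(513)), (np.float64(0.056), np.int64(1923)), (np.float64(0.058), np.int64(4034)), (np.float64(0.06), np.int64(375)), (np.float64(0.062), np.int64(1668)), (np.float64(0.064), np.int64(780)), (np.float64(0.066), np.int64(811)), (np.float64(0.068), np.int64(321)), (np.float64(0.07), np.int64(331)), (np.float64(0.072), np.int64(302)), (np.float64(0.074), np.int64(2088)), (np.float64(0.076), np.int64(3664)), (np.float64(0.078), np.int64(79)), (np.float64(0.08), np.int64(0)), (np.float64(0.082), np.int64(0)), (np.float64(0.084), np.int64(0)), (np.float64(0.086), np.int64(0)), (np.float64(0.088), np.int64(0)), (np.float64(0.09), np.int64(
[... 3222 characters left out ...]
5  ] 0.046264542397501
cov 0.16 10984 0.34300458332769895 0.4129982599276525 0.2833688056192323
cov 0.17 1786 0.3486407466308153 0.4066309082121339 0.18295672056422507
cov 0.18 1837 0.3483312505244592 0.406654570455241 0.181216689528794
cov 0.19 1886 0.34848902057661335 0.4066368832395806 0.1797152832704087
cov 0.2 1938 0.34828831234723817 0.4066312476490166 0.17814065635620238
cov 0.21 1958 0.3483755584592635 0.40650282932431164 0.17650973712986445
cov 0.22 2016 0.3484421442160748 0.4066561709852955 0.17827924665140799
cov 0.23 1803 0.3484028446317243 0.4063794299933473 0.17059423699653772
cov 0.24 1927 0.3482731919129747 0.4060975177028562 0.1689615410219659
tongue y max 0.2422371704595067
```

```bash
python3 - <<'E'
from h import *
z=np.load("w6.npz"); k={a:z[a] for a in ["camera_matrix","k1","R","t"]}; k["k1"]=float(k["k1"])
r,c=np.mgrid[20:60,260:380].reshape(2,-1); V=unproj(np.c_[c,r],z["d"][r,c],k)
C=V[V[:,2]>.14]; print(C[:,1].max(), C[C[:,1]>C[:,1].max()-.001].mean(0))
h,e=np.histogram(C[:,1],np.arange(.22,.26,.001)); print(list(zip(np.round(e,3),h)))
for rr in (28,29,30,31,32): print(rr,np.median(z["d"][rr,260:380]))
E
```

```text
0.24369210270766997 [0.38020287 0.24308659 0.16839446]
[(np.float64(0.22), np.int64(0)), (np.float64(0.221), np.int64(0)), (np.float64(0.222), np.int64(0)), (np.float64(0.223), np.int64(0)), (np.float64(0.224), np.int64(0)), (np.float64(0.225), np.int64(0)), (np.float64(0.226), np.int64(0)), (np.float64(0.227), np.int64(0)), (np.float64(0.228), np.int64(0)), (np.float64(0.229), np.int64(0)), (np.float64(0.23), np.int64(4)), (np.float64(0.231), np.int64(269)), (np.float64(0.232), np.int64(290)), (np.float64(0.233), np.int64(290)), (np.float64(0.234), np.int64(290)), (np.float64(0.235), np.int64(284)), (np.float64(0.236), np.int64(286)), (np.float64(0.237), np.int64(296)), (np.float64(0.238), np.int64(276)), (np.float64(0.239), np.int64(292)), (np.float64(0.24), np.int64(298)), (np.float64(0.241), np.int64(286)), (np.float64(0.242), np.int64(292)), (np.float64(0.243), np.int64(130)), (np.float64(0.244), np.int64(0)), (np.float64(0.245), np.int64(0)), (np.float64(0.246), np.int64(0)), (np.float64(0.247), np.int64(0)), (np.float64(0.248), np.int64(0)), (np.float64(0.249), np.int64(0)), (np.float64(0.25), np.int64(0)), (np.float64(0.251), np.int64(0)), (np.float64(0.252), np.int64(0)), (np.float64(0.253), np.int64(0)), (np.float64(0.254), np.int64(0)), (np.float64(0.255), np.int64(0)), (np.float64(0.256), np.int64(0)), (np.float64(0.257), np.int64(0)), (np.float64(0.258), np.int64(0)), (np.float64(0.259), np.int64(0))]
28 0.3230461
29 0.32336795
30 0.17185548
31 0.17187089
32 0.17198417
```

Emit:
apply_moves(plan=[{"tx":0.001,"ty":0.03,"tz":0,"yaw":0.012,"grip":-0.4},{"tx":0.001,"ty":0.06,"tz":0,"yaw":0.012,"grip":-0.4},{"tx":0.001,"ty":0.09,"tz":0,"yaw":0.012,"grip":-0.4},{"tx":0.001,"ty":0.1105,"tz":0.01,"yaw":0.012,"grip":-0.4},{"tx":0.001,"ty":0.1105,"tz":0.03,"yaw":0.012,"grip":-0.4},{"tx":0.001,"ty":0.1105,"tz":0.055,"yaw":0.012,"grip":-0.4},{"tx":0.001,"ty":0.1105,"tz":0.075,"yaw":0.012,"grip":-0.4},{"tx":0.001,"ty":0.1105,"tz":0.08,"yaw":0.012,"grip":-0.4}])

```text
time: 10.8
tool_pos: [0.4885, 0.1308, 0.1192]
tool_rot: [-3.14, 0.0, 1.567]
contact_force: [-0.8, 0.1, -1.8]
opening: 0.0437
```

```bash
python3 cv.py w7; python3 - <<'E'
from h import *
z=np.load("w7.npz"); k={a:z[a] for a in ["camera_matrix","k1","R","t"]}; k["k1"]=float(k["k1"])
V=cloud(np.ones((480,640),bool),z["d"],k); V=V[(V[:,2]>.05)&(V[:,2]<.12)]
for y in np.arange(.16,.28,.01):
    S=V[abs(V[:,1]-y)<.002]; h=S[(S[:,2]>.0)]
    x=np.sort(h[:,0]); g=np.nonzero(np.diff(x)>.002)[0]
    print(round(y,3),[(round(a[0],4),round(a[-1],4),len(a)) for a in np.split(x,g+1)])
S=V[(abs(V[:,0]-.489)<.02)]
for y in np.arange(.225,.28,.002):
    q=S[abs(S[:,1]-y)<.001]; print(round(y,3),len(q),np.round(np.percentile(q[:,2],[5,50,95]),4) if len(q) else 0)
p,d=robot.read_camera("side"); cv2.imwrite("pics/s7.png",cv2.resize(p[150:290,220:400,::-1],None,fx=4,fy=4))
E
```

```text
10.8 [0.48852029 0.13078895 0.11917734] [-3.13951919e+00  3.15720118e-04  1.56716339e+00] 0.043706570326319034 [-0.76325653  0.0589267  -1.75977107]
0.16 [(np.float64(0.4454), np.float64(0.4513), 73), (np.float64(0.4594), np.float64(0.5173), 1156), (np.float64(0.5255), np.float64(0.5317), 77)]
0.17 [(np.float64(0.4457), np.float64(0.4518), 78), (np.float64(0.4594), np.float64(0.5175), 1192), (np.float64(0.525), np.float64(0.5319), 93)]
0.18 [(np.float64(0.4459), np.float64(0.4519), 79), (np.float64(0.4594), np.float64(0.5176), 1207), (np.float64(0.5251), np.float64(0.5319), 97)]
0.19 [(np.float64(0.4456), np.float64(0.4523), 91), (np.float64(0.4596), np.float64(0.5176), 1234), (np.float64(0.5247), np.float64(0.532), 108)]
0.2 [(np.float64(0.4457), np.float64(0.4522), 87), (np.float64(0.4594), np.float64(0.5179), 1303), (np.float64(0.5247), np.float64(0.532), 112)]
0.21 [(np.float64(0.4462), np.float64(0.4559), 160), (np.float64(0.4596), np.float64(0.5178), 1254), (np.float64(0.5221), np.float64(0.5324), 203)]
0.22 [(np.float64(0.4463), np.float64(0.4563), 182), (np.float64(0.4597), np.float64(0.518), 1351), (np.float64(0.5221), np.float64(0.5321), 201)]
0.23 [(np.float64(0.4463), np.float64(0.4566), 204), (np.float64(0.4599), np.float64(0.5178), 1176), (np.float64(0.522), np.float64(0.5322), 226)]
0.24 [(np.float64(0.4461), np.float64(0.4567), 234), (np.float64(0.4598), np.float64(0.5174), 1286), (np.float64(0.5219), np.float64(0.5324), 264)]
0.25 [(np.float64(0.4464), np.float64(0.5324), 886)]
0.26 [(np.float64(0.4469), np.float64(0.5324), 1414)]Traceback (most recent call last):
  File "<stdin>", line 7, in <module>
IndexError: index 0 is out of bounds for axis 0 with size 0
```

View pics/w7.png

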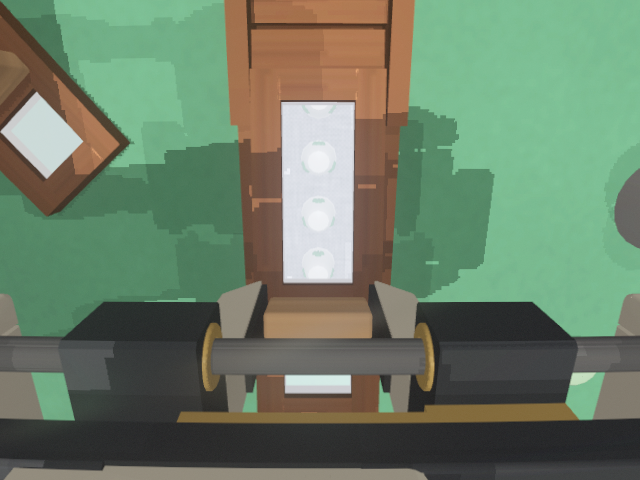

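```bash
python3 - <<'E'
from h import *
z=np.load("w7.npz"); k={a:z[a] for a in ["camera_matrix","k1","R","t"]}; k["k1"]=float(k["k1"])
V=cloud(np.ones((480,640),bool),z["d"],k); V=V[(V[:,2]>.03)&(V[:,2]<.12)]
S=V[(abs(V[:,0]-.489)<.02)]
for y in np.arange(.222,.272,.002):
    q=S[abs(S[:,1]-y)<.001]
    if len(q): print(round(y,3),len(q),np.round(np.percentile(q[:,2],[5,50,95]),4))
p,d=robot.read_camera("side"); cv2.imwrite("pics/s7.png",cv2.resize(p[150:290,220:400,::-1],None,fx=4,fy=4))
E
```

```text
0.222 458 [0.0958 0.0968 0.098 ]
0.224 468 [0.0954 0.0965 0.0976]
0.226 468 [0.0951 0.0962 0.0973]
0.228 329 [0.0891 0.0951 0.0969]
0.23 427 [0.0884 0.0896 0.0907]
0.232 441 [0.0881 0.0892 0.0903]
0.234 449 [0.0878 0.0888 0.0899]
0.236 447 [0.0874 0.0885 0.0896]
0.238 445 [0.0871 0.0882 0.0893]
0.24 435 [0.0867 0.0879 0.089 ]
0.242 444 [0.0864 0.0875 0.0886]
0.244 340 [0.0861 0.0871 0.0884]
0.252 602 [0.046  0.0612 0.0643]
0.254 515 [0.0459 0.0631 0.0646]
0.256 376 [0.0623 0.0635 0.0645]
0.258 372 [0.0622 0.0634 0.0646]
0.26 384 [0.0622 0.0635 0.0647]
0.262 195 [0.0624 0.0634 0.0647]
```

View pics/s7.png

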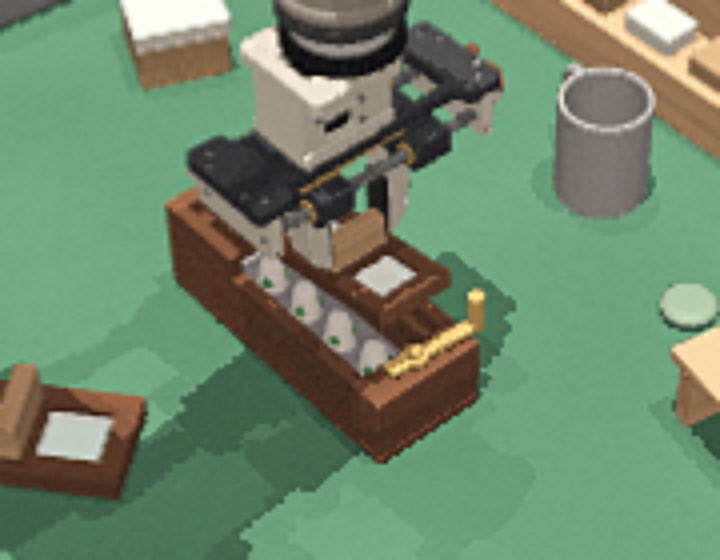

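Emit:
apply_moves(plan=[{"tx":0,"ty":0.0005,"tz":0.01,"yaw":0,"grip":-0.4},{"tx":0,"ty":0.0005,"tz":0.018,"yaw":0,"grip":-0.4},{"tx":0,"ty":0.0005,"tz":0.025,"yaw":0,"grip":-0.4},{"tx":0,"ty":0.0005,"tz":0.03,"yaw":0,"grip":-0.4},{"tx":0,"ty":0.0005,"tz":0.032,"yaw":0,"grip":-0.4},{"tx":0,"ty":0.0005,"tz":0.034,"yaw":0,"grip":-0.4},{"tx":0,"ty":0.0005,"tz":0.034,"yaw":0,"grip":-0.4}])

```text
time: 11.78
tool_pos: [0.4898, 0.1311, 0.0857]
tool_rot: [3.141, 0.0, 1.567]
contact_force: [-0.5, 0.5, -1.3]
opening: 0.0434
```

```bash
python3 cv.py w8; cat > tong.py <<'E'
from h import *
import sys
z=np.load(sys.argv[1]+".npz"); k={a:z[a] for a in ["camera_matrix","k1","R","t"]}; k["k1"]=float(k["k1"])
V=cloud(np.ones((480,640),bool),z["d"],k); V=V[(V[:,2]>.03)&(V[:,2]<.12)]
S=V[(abs(V[:,0]-.489)<.02)]
for y in np.arange(.17,.268,.003):
    q=S[abs(S[:,1]-y)<.001]
    if len(q): print(round(y,3),len(q),np.round(np.percentile(q[:,2],[5,50,95]),4))
E
python3 tong.py w8
```

```text
11.775 [0.48977419 0.13110565 0.08573519] [3.14143163e+00 9.99158626e-06 1.56695185e+00] 0.04343611554181441 [-0.53166238  0.54891529 -1.27074745]
0.17 411 [0.0664 0.0675 0.0723]
0.173 403 [0.0658 0.067  0.0717]
0.176 390 [0.0654 0.0666 0.0714]
0.179 410 [0.0648 0.0662 0.0708]
0.182 430 [0.0644 0.0657 0.0704]
0.185 441 [0.0639 0.0651 0.0701]
0.188 445 [0.0634 0.0646 0.0693]
0.191 445 [0.0629 0.0642 0.0691]
0.194 449 [0.0625 0.0637 0.0685]
0.197 452 [0.062  0.0632 0.0677]
0.2 458 [0.0615 0.0628 0.0676]
0.203 455 [0.061  0.0622 0.067 ]
0.206 454 [0.0606 0.0617 0.0664]
0.209 465 [0.0601 0.0612 0.0661]
0.212 467 [0.0595 0.0607 0.0656]
0.215 506 [0.0596 0.0633 0.0652]
0.218 469 [0.063  0.0641 0.0652]
0.221 465 [0.0624 0.0636 0.0647]
0.224 457 [0.0621 0.0631 0.0643]
0.227 469 [0.0616 0.0627 0.0635]
0.23 449 [0.0551 0.0561 0.0572]
0.233 447 [0.0545 0.0556 0.0567]
0.236 441 [0.054  0.0552 0.0562]
0.239 434 [0.0534 0.0545 0.0556]
0.242 440 [0.053  0.0541 0.0552]
0.245 174 [0.0524 0.0536 0.0545]
0.251 851 [0.0312 0.0416 0.0634]
0.254 621 [0.0456 0.0478 0.0642]
```

View pics/w8.png

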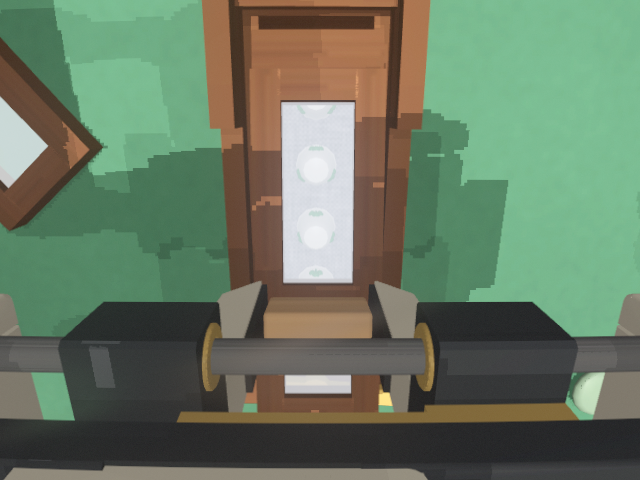

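Emit:
apply_moves(plan=[{"tx":0.003,"ty":-0.0004,"tz":0,"yaw":0,"grip":-0.4},{"tx":0.006,"ty":-0.0004,"tz":0,"yaw":0,"grip":-0.4},{"tx":0.009,"ty":-0.0004,"tz":0,"yaw":0,"grip":-0.4},{"tx":0.012,"ty":-0.0004,"tz":0,"yaw":0,"grip":-0.4},{"tx":0.013,"ty":-0.0004,"tz":0,"yaw":0,"grip":-0.4},{"tx":0.013,"ty":-0.0004,"tz":0,"yaw":0,"grip":-0.4}])

```text
time: 12.58
tool_pos: [0.4894, 0.1442, 0.0857]
tool_rot: [3.141, 0.0, 1.567]
contact_force: [-0.3, 0.2, -0.9]
opening: 0.0434
```

Emit:
apply_moves(plan=[{"tx":0.001,"ty":0,"tz":0,"yaw":0,"grip":-0.4},{"tx":0.002,"ty":0,"tz":0,"yaw":0,"grip":-0.4},{"tx":0.002,"ty":0,"tz":0,"yaw":0,"grip":-0.4}], force=15)

```text
time: 12.95
tool_pos: [0.4894, 0.1461, 0.0857]
tool_rot: [3.142, 0.0, 1.567]
contact_force: [-0.1, -0.4, -0.6]
opening: 0.044
```

```bash
python3 cv.py w9; python3 tong.py w9 | tail -14
```

```text
12.95 [0.48938022 0.14612614 0.08570945] [3.14157719e+00 3.46469672e-07 1.56695324e+00] 0.043963960587793983 [-0.07649148 -0.40405905 -0.63531437]
0.227 466 [0.0594 0.0606 0.0656]
0.23 505 [0.0594 0.0633 0.0653]
0.233 467 [0.0629 0.064  0.0652]
0.236 469 [0.0624 0.0635 0.0645]
0.239 460 [0.0619 0.063  0.0641]
0.242 470 [0.0614 0.0626 0.0636]
0.245 448 [0.0548 0.056  0.0571]
0.248 450 [0.0544 0.0555 0.0565]
0.251 635 [0.0541 0.0555 0.0634]
0.254 500 [0.0623 0.0633 0.0645]
0.257 517 [0.0622 0.0634 0.0646]
0.26 517 [0.0621 0.0634 0.0646]
0.263 1058 [0.0625 0.0647 0.0763]
0.266 296 [0.0751 0.0763 0.0775]
```

View pics/w9.png

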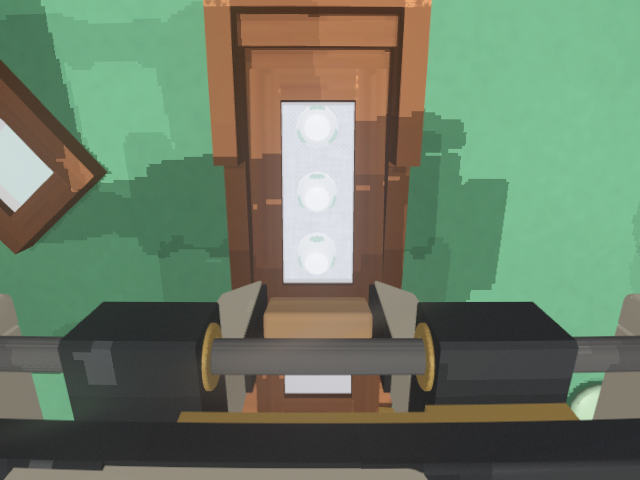

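Emit:
apply_moves(plan=[{"tx":0.0007,"ty":0,"tz":0,"yaw":0,"grip":-0.4},{"tx":0.0013,"ty":0,"tz":0,"yaw":0,"grip":-0.4},{"tx":0.0013,"ty":0,"tz":0,"yaw":0,"grip":-0.4}])

```text
time: 13.38
tool_pos: [0.4894, 0.1474, 0.0857]
tool_rot: [3.141, 0.0, 1.567]
contact_force: [-0.8, -0.6, -0.9]
opening: 0.0438
```

Emit:
apply_moves(plan=[{"tx":0.0007,"ty":0,"tz":0,"yaw":0,"grip":-0.4},{"tx":0.0013,"ty":0,"tz":0,"yaw":0,"grip":-0.4},{"tx":0.0013,"ty":0,"tz":0,"yaw":0,"grip":-0.4}])

```text
time: 13.75
tool_pos: [0.4894, 0.1487, 0.0857]
tool_rot: [3.142, 0.0, 1.567]
contact_force: [-0.8, -1.0, -1.9]
opening: 0.0439
```

Emit:
apply_moves(plan=[{"tx":0.0007,"ty":0,"tz":0,"yaw":0,"grip":-0.4},{"tx":0.0013,"ty":0,"tz":0,"yaw":0,"grip":-0.4},{"tx":0.0013,"ty":0,"tz":0,"yaw":0,"grip":-0.4}])

```text
time: 14.12
tool_pos: [0.4894, 0.1499, 0.0857]
tool_rot: [3.141, 0.0, 1.567]
contact_force: [-0.2, -0.4, -1.5]
opening: 0.0439
```

```bash
python3 cv.py w10; python3 tong.py w10 | tail -14
```

```text
14.125 [0.48944455 0.14994166 0.08574821] [3.14146744e+00 1.25897268e-04 1.56695307e+00] 0.04388658036526186 [-0.22515684 -0.40844817 -1.51819631]
0.227 462 [0.06   0.0612 0.066 ]
0.23 466 [0.0595 0.0608 0.0657]
0.233 469 [0.0593 0.0606 0.065 ]
0.236 463 [0.063  0.0642 0.0653]
0.239 470 [0.0625 0.0636 0.0646]
0.242 456 [0.0622 0.0632 0.0642]
0.245 466 [0.0615 0.0626 0.0637]
0.248 349 [0.0551 0.056  0.057 ]
0.251 659 [0.0546 0.056  0.0633]
0.254 496 [0.0622 0.0634 0.0645]
0.257 498 [0.0623 0.0633 0.0645]
0.26 509 [0.0622 0.0634 0.0645]
0.263 1120 [0.0626 0.0657 0.0762]
0.266 600 [0.0751 0.0763 0.0774]
```

```bash
python3 - <<'E'
from h import *
G={n:cv2.cvtColor(np.load(n+".npz")["p"],cv2.COLOR_RGB2GRAY) for n in ["w8","w9","w10"]}
for n,g in G.items():
    for c in (300,330): 
        col=g[60:310,c-5:c+5].mean(1); dd=np.diff(col); i=np.argsort(-abs(dd))[:8]; print(n,c,sorted(zip(i+60,np.round(dd[i]))))
    Z=np.load(n+".npz"); d=Z["d"]; dd=np.diff(d[:,260:380],axis=0); print([ (r,round(float(np.median(dd[r])),4)) for r in range(0,120) if abs(np.median(dd[r]))>.0025])
E
```

```text
w8 300 [(np.int64(99), np.float64(-55.0)), (np.int64(101), np.float64(100.0)), (np.int64(102), np.float64(24.0)), (np.int64(104), np.float64(12.0)), (np.int64(281), np.float64(-33.0)), (np.int64(282), np.float64(-66.0)), (np.int64(283), np.float64(-35.0)), (np.int64(296), np.float64(17.0))]
w8 330 [(np.int64(99), np.float64(-64.0)), (np.int64(101), np.float64(98.0)), (np.int64(102), np.float64(26.0)), (np.int64(104), np.float64(14.0)), (np.int64(281), np.float64(-32.0)), (np.int64(282), np.float64(-66.0)), (np.int64(283), np.float64(-35.0)), (np.int64(296), np.float64(17.0))]
[(8, 0.0029), (9, 0.0093), (29, -0.0323), (68, -0.0056)]
w9 300 [(np.int64(99), np.float64(-59.0)), (np.int64(101), np.float64(100.0)), (np.int64(102), np.float64(28.0)), (np.int64(104), np.float64(10.0)), (np.int64(281), np.float64(-33.0)), (np.int64(282), np.float64(-66.0)), (np.int64(283), np.float64(-35.0)), (np.int64(296), np.float64(17.0))]
w9 330 [(np.int64(99), np.float64(-62.0)), (np.int64(100), np.float64(12.0)), (np.int64(101), np.float64(94.0)), (np.int64(102), np.float64(24.0)), (np.int64(281), np.float64(-32.0)), (np.int64(282), np.float64(-65.0)), (np.int64(283), np.float64(-34.0)), (np.int64(296), np.float64(17.0))]
[(47, 0.0043), (68, -0.0057)]
w10 300 [(np.int64(99), np.float64(-59.0)), (np.int64(100), np.float64(11.0)), (np.int64(101), np.float64(96.0)), (np.int64(102), np.float64(28.0)), (np.int64(281), np.float64(-33.0)), (np.int64(282), np.float64(-66.0)), (np.int64(283), np.float64(-34.0)), (np.int64(296), np.float64(17.0))]
w10 330 [(np.int64(99), np.float64(-63.0)), (np.int64(100), np.float64(12.0)), (np.int64(101), np.float64(94.0)), (np.int64(102), np.float64(25.0)), (np.int64(281), np.float64(-33.0)), (np.int64(282), np.float64(-65.0)), (np.int64(283), np.float64(-34.0)), (np.int64(296), np.float64(16.0))]
[(56, 0.0028), (57, 0.0035), (68, -0.0059)]
```

View pics/w10.png

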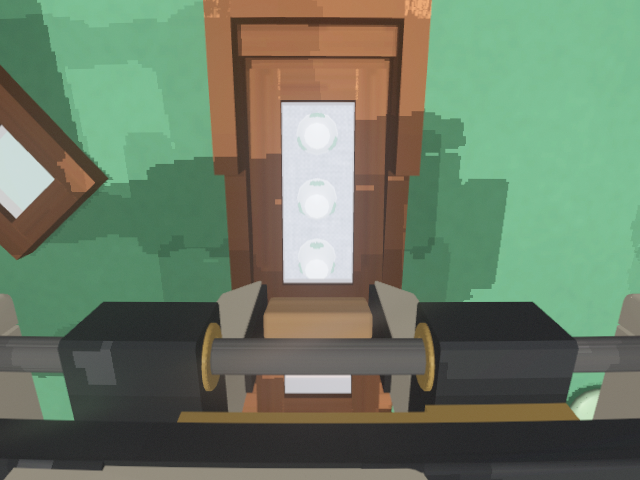

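Emit:
apply_moves(plan=[{"tx":-0.0005,"ty":0,"tz":0.001,"yaw":0,"grip":-0.4},{"tx":-0.0009,"ty":0,"tz":0.0015,"yaw":0,"grip":-0.4},{"tx":-0.0018,"ty":0,"tz":0.004,"yaw":0,"grip":-0.4},{"tx":-0.0027,"ty":0,"tz":0.0065,"yaw":0,"grip":-0.4},{"tx":-0.0036,"ty":0,"tz":0.009,"yaw":0,"grip":-0.4},{"tx":-0.004,"ty":0,"tz":0.0105,"yaw":0,"grip":-0.4},{"tx":-0.004,"ty":0,"tz":0.0105,"yaw":0,"grip":-0.4}], force=6)

```text
time: 15.05
tool_pos: [0.4894, 0.1459, 0.0751]
tool_rot: [-3.141, 0.0, 1.567]
contact_force: [1.1, -0.1, -0.9]
opening: 0.0439
```

```bash
python3 cv.py w11; python3 tong.py w11; python3 - <<'E'
from h import *
for n in ["w10","w11"]:
    d=np.load(n+".npz")["d"]; dd=np.diff(d[:,260:380],axis=0); print([ (r,round(float(np.median(dd[r])),4)) for r in range(0,130) if abs(np.median(dd[r]))>.002])
p,d=robot.read_camera("side"); cv2.imwrite("pics/s11.png",cv2.resize(p[150:290,220:400,::-1],None,fx=4,fy=4))
E
```

```text
15.05 [0.48937083 0.14592317 0.07510958] [-3.14146396e+00  6.09820400e-05  1.56681269e+00] 0.04393509220704801 [ 1.1049977  -0.11985335 -0.92887574]
0.17 394 [0.0606 0.0618 0.0664]
0.173 389 [0.0602 0.0614 0.0662]
0.176 406 [0.0601 0.0612 0.0659]
0.179 405 [0.0598 0.061  0.0656]
0.182 413 [0.0595 0.0607 0.0655]
0.185 419 [0.0592 0.0605 0.0653]
0.188 421 [0.0589 0.0603 0.0649]
0.191 439 [0.0588 0.06   0.0648]
0.194 435 [0.0585 0.0597 0.0644]
0.197 454 [0.0584 0.0595 0.0642]
0.2 449 [0.058  0.0592 0.064 ]
0.203 461 [0.0577 0.059  0.0637]
0.206 466 [0.0574 0.0587 0.0634]
0.209 471 [0.0573 0.0586 0.0634]
0.212 467 [0.0573 0.0583 0.0631]
0.215 443 [0.0569 0.0581 0.0629]
0.218 478 [0.0565 0.0578 0.0625]
0.221 483 [0.0565 0.0576 0.0623]
0.224 482 [0.0562 0.0574 0.062 ]
0.227 482 [0.0558 0.0571 0.0619]
0.23 486 [0.0556 0.0569 0.0615]
0.233 500 [0.0589 0.0607 0.0619]
0.236 491 [0.0595 0.0605 0.0616]
0.239 519 [0.0593 0.0603 0.0614]
0.242 527 [0.0591 0.0601 0.0612]
0.245 348 [0.0537 0.0597 0.0609]
0.248 486 [0.0525 0.0536 0.0547]
0.251 637 [0.0523 0.0536 0.0627]
0.254 568 [0.0623 0.0635 0.0646]
0.257 577 [0.0624 0.0635 0.0647]
0.26 591 [0.0623 0.0634 0.0647]
0.263 1148 [0.0625 0.0646 0.0734]
[(56, 0.0028), (57, 0.0035), (68, -0.0059)]
[(41, 0.0022), (42, 0.0051), (60, -0.0056), (94, 0.0024)]
```

View pics/w11.png

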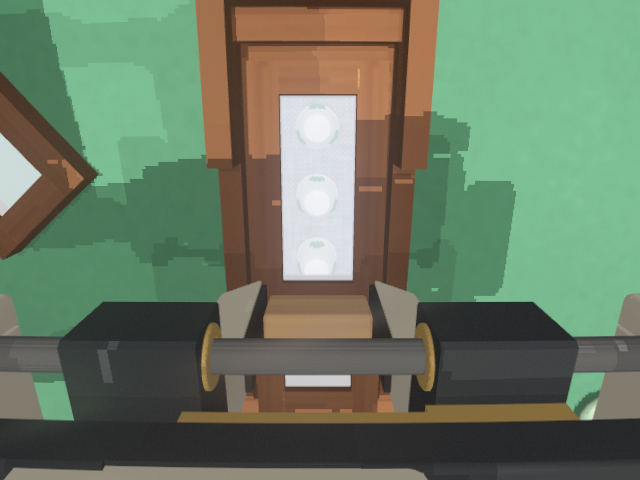

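View pics/s11.png

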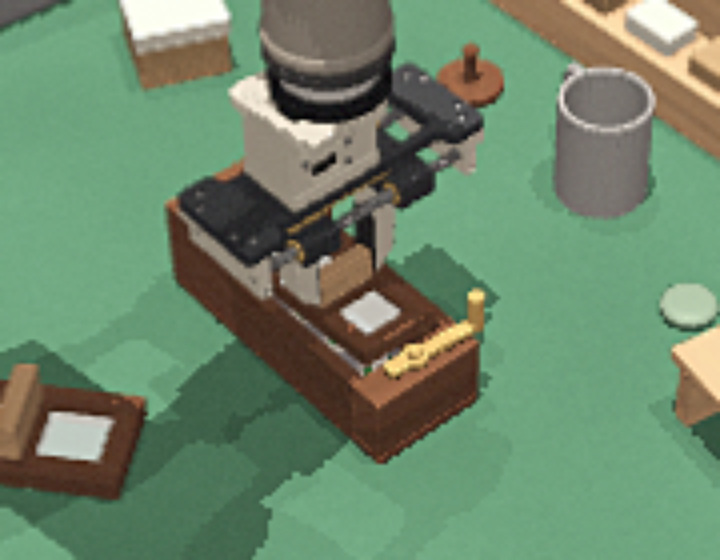

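```bash
python3 - <<'E'
from h import *
for n,a,b,th in [("w11",61,42.5,.082),("w10",69,57.5,.158)]:
    z=np.load(n+".npz"); k={q:z[q] for q in ["camera_matrix","k1","R","t"]}; k["k1"]=float(k["k1"])
    zs=.0597 if n=="w11" else .0624
    s=onplane([[320,a]],zs,k)[0]; l=onplane([[320,b]],.057,k)[0]; l2=onplane([[320,b-2]],.063,k)[0]
    # step top edge = bottomEnd -18c +12 s
    print(n,s,l,l2,"bottom end case x", 86+1000*(s[1]-l[1])+18*np.cos(th)-12*np.sin(th), (s-l)[1])
E
```

```text
w11 [0.49034038 0.24485787 0.0597    ] [0.49036928 0.25217465 0.057     ] [0.49033412 0.25196721 0.063     ] bottom end case x 95.63983791379955 -0.007316782353052692
w10 [0.49040234 0.24661806 0.0624    ] [0.49044328 0.25182135 0.057     ] [0.49040791 0.25186398 0.063     ] bottom end case x 96.68438420274676 -0.005203285592728757
```

Emit:
apply_moves(plan=[{"tx":-0.0003,"ty":0,"tz":0.0015,"yaw":0,"grip":-0.4},{"tx":-0.0006,"ty":0,"tz":0.003,"yaw":0,"grip":-0.4},{"tx":-0.001,"ty":0,"tz":0.0045,"yaw":0,"grip":-0.4},{"tx":-0.0013,"ty":0,"tz":0.006,"yaw":0,"grip":-0.4},{"tx":-0.0013,"ty":0,"tz":0.006,"yaw":0,"grip":-0.4}])

```text
time: 15.78
tool_pos: [0.4894, 0.1447, 0.0691]
tool_rot: [-3.142, 0.0, 1.567]
contact_force: [-0.3, -0.0, -1.4]
opening: 0.0436
```

```bash
python3 cv.py w12; python3 tong.py w12|awk 'NR%3==1'; python3 - <<'E'
from h import *
p,d=robot.read_camera("side"); cv2.imwrite("pics/s12.png",cv2.resize(p[180:270,280:370,::-1],None,fx=6,fy=6))
E
```

```text
15.775 [0.48938727 0.14467253 0.06911659] [-3.14153615e+00  1.18492742e-05  1.56681839e+00] 0.04360939938630926 [-0.25711607 -0.02985455 -1.3895513 ]
0.17 395 [0.0559 0.0571 0.0617]
0.179 404 [0.0557 0.0568 0.0615]
0.188 437 [0.0553 0.0565 0.0612]
0.197 454 [0.055  0.0562 0.0609]
0.206 478 [0.0549 0.0559 0.0607]
0.215 493 [0.0545 0.0557 0.0605]
0.224 505 [0.0543 0.0554 0.06  ]
0.233 548 [0.0558 0.0593 0.0605]
0.242 554 [0.0581 0.0592 0.0603]
0.251 671 [0.0518 0.053  0.0633]
0.26 648 [0.0622 0.0634 0.0646]
```

View pics/s12.png

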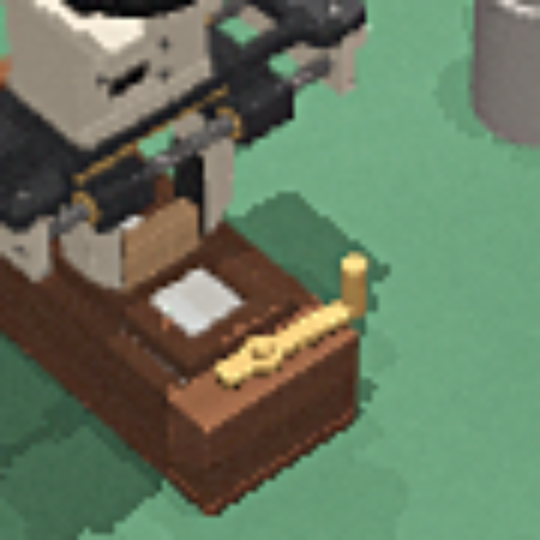

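Emit:
apply_moves(plan=[{"tx":-0.0003,"ty":0,"tz":0.0015,"yaw":0,"grip":-0.4},{"tx":-0.0006,"ty":0,"tz":0.003,"yaw":0,"grip":-0.4},{"tx":-0.0009,"ty":0,"tz":0.0042,"yaw":0,"grip":-0.4},{"tx":-0.0009,"ty":0,"tz":0.0048,"yaw":0,"grip":-0.4},{"tx":-0.0009,"ty":0,"tz":0.0048,"yaw":0,"grip":-0.4}])

```text
time: 16.5
tool_pos: [0.4894, 0.1439, 0.0651]
tool_rot: [3.141, -0.0, 1.567]
contact_force: [-2.1, 0.3, 7.4]
opening: 0.0442
```

```bash
python3 cv.py w13; python3 tong.py w13|awk 'NR%3==1'
```

```text
16.5 [0.48939112 0.14386931 0.06512055] [ 3.14116657e+00 -1.10019477e-04  1.56696612e+00] 0.04417106241848459 [-2.143145    0.32010066  7.42357595]
0.17 400 [0.0529 0.0542 0.0588]
0.179 427 [0.053  0.054  0.0589]
0.188 446 [0.0529 0.0541 0.0587]
0.197 472 [0.0528 0.0541 0.0588]
0.206 465 [0.0528 0.0542 0.0589]
0.215 497 [0.0531 0.0542 0.0589]
0.224 540 [0.0529 0.0542 0.0589]
0.233 561 [0.0572 0.0584 0.0595]
0.242 596 [0.0573 0.0584 0.0595]
0.251 872 [0.0514 0.053  0.0638]
0.26 688 [0.0622 0.0634 0.0647]
```

Emit:
apply_moves(plan=[{"tx":0,"ty":0,"tz":0,"yaw":0,"grip":0.1},{"tx":0,"ty":0,"tz":0,"yaw":0,"grip":0.3},{"tx":0,"ty":0,"tz":-0.01,"yaw":0,"grip":0.4},{"tx":0,"ty":0,"tz":-0.03,"yaw":0,"grip":0.4},{"tx":0,"ty":0,"tz":-0.07,"yaw":0,"grip":0.4},{"tx":0,"ty":0,"tz":-0.12,"yaw":0,"grip":0.4},{"tx":-0.03,"ty":0.0,"tz":-0.15,"yaw":0,"grip":0.4},{"tx":-0.03,"ty":0.0,"tz":-0.15,"yaw":0,"grip":0.4}])

```text
time: 17.55
tool_pos: [0.4906, 0.1128, 0.2174]
tool_rot: [3.136, -0.0, 1.565]
contact_force: [0.8, 0.6, 0.2]
opening: 0.0645
```

```bash
python3 cv.py w14; python3 - <<'E'
from h import *
np.set_printoptions(precision=4,suppress=True)
z=np.load("w14.npz"); k={a:z[a] for a in ["camera_matrix","k1","R","t"]}; k["k1"]=float(k["k1"])
V=cloud(np.ones((480,640),bool),z["d"],k)
B=V[(abs(V[:,0]-.489)<.06)&(V[:,2]>.04)&(V[:,2]<.1)]
for y in np.arange(.05,.28,.008):
    q=B[(abs(B[:,1]-y)<.001)]; a=q[abs(q[:,0]-.465)<.003]; b=q[abs(q[:,0]-.514)<.003]
    if len(a) and len(b): print(round(y,3),np.median(a[:,2]),np.median(b[:,2]),len(q))
P=B[(B[:,2]>.075)&(B[:,2]<.09)&(B[:,1]<.19)]; 
for lo,hi,n in [(.1,.18,"bar"),(.03,.095,"post")]:
    Q=P[(P[:,1]>lo)&(P[:,1]<hi)]
    if len(Q)>3: print(n,len(Q),cv2.minAreaRect((Q[:,:2]*1000).astype(np.float32)),Q.mean(0))
for cam in ["side","scene"]:
    p,d=robot.read_camera(cam); k=robot.get_calibration(cam); V=cloud(np.ones(d.shape,bool),d,k)
    Q=V[(V[:,2]>.072)&(V[:,2]<.092)&(abs(V[:,0]-.53)<.03)&(abs(V[:,1]-.065)<.03)]; 
    if len(Q): print(cam,"post",len(Q),Q.mean(0),Q.min(0),Q.max(0))
    cv2.imwrite(f"pics/{cam}14.png",p[:,:,::-1])
    print([(q["confidence"],onplane([q["pixel"][::-1]],.08,k)[0]) for q in robot.tip_of("cam_grip",cam)])
E
```

```text
17.55 [0.49064687 0.11283198 0.21739002] [ 3.13553669e+00 -1.81787530e-04  1.56513637e+00] 0.06446470663960352 [0.82357962 0.62065832 0.24656654]
0.058 0.056651972476480295 0.05645693372818115 176
0.066 0.06514606339573686 0.06456717508080259 247
0.074 0.06367196805349129 0.05666462516740288 264
0.082 0.05477928918044081 0.05492260647403275 295
0.09 0.056499139657329056 0.056546818264472595 241
0.098 0.05657718479360105 0.056468444397545454 238
0.106 0.05673917123193602 0.05657829540331188 246
0.114 0.05634812564369969 0.0564998061412256 254
0.122 0.056358225743855496 0.056028875036883585 243
0.13 0.05649622121479644 0.05667690744204551 193
0.138 0.07865014872962495 0.05648490255222583 267
0.146 0.061037582324517184 0.055935104400173644 539
0.154 0.056535924833927706 0.05701922483837529 285
0.162 0.05676926918708889 0.05681528978386269 286
0.17 0.05649531635653489 0.056440290164942196 273
0.178 0.05643047419584378 0.05674958671802441 307
0.186 0.05686674148389692 0.056352244215958844 301
0.194 0.05690786212179276 0.0560484862362077 285
0.202 0.05656246130310423 0.05653599274699823 32
[... 340 characters left out ...]
3936135568254 401
0.266 0.07417980610648772 0.07436111296090947 162
bar 996 ((487.4449157714844, 140.78564453125), (12.21368408203125, 44.0069580078125), 89.80620574951172) [0.4875 0.1411 0.0801]
post 222 ((533.72412109375, 65.29745483398438), (10.752257347106934, 10.467543601989746), 87.39400482177734) [0.5334 0.0662 0.0855]
side post 25 [0.5349 0.061  0.0842] [0.529  0.0562 0.0747] [0.5415 0.0676 0.0917]
[(0.56, array([0.5421, 0.0745, 0.08  ]))]
scene post 41 [0.5361 0.0635 0.0838] [0.5298 0.0587 0.0727] [0.5398 0.0696 0.0917]
[(0.7, array([0.5246, 0.0724, 0.08  ])), (0.62, array([0.7718, 0.1092, 0.08  ])), (0.43, array([0.5315, 0.1423, 0.08  ])), (0.4, array([ 0.7151, -0.1889,  0.08  ]))]
```

View pics/w14.png

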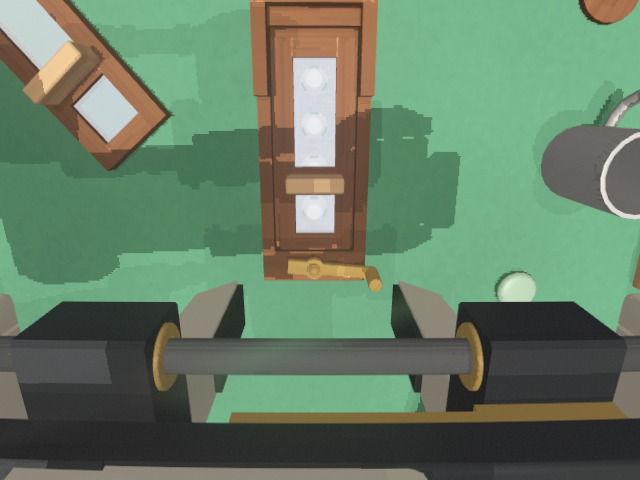

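```bash
python3 cv.py w15; python3 - <<'E'
from h import *
z=np.load("w15.npz"); k={a:z[a] for a in ["camera_matrix","k1","R","t"]}; k["k1"]=float(k["k1"])
V=cloud(np.ones((480,640),bool),z["d"],k)
B=V[(abs(V[:,0]-.489)<.06)&(V[:,2]>.04)&(V[:,2]<.1)]
P=B[(B[:,2]>.074)&(B[:,2]<.095)&(B[:,1]<.19)]
for lo,hi,n in [(.1,.18,"bar"),(.03,.095,"post")]:
    Q=P[(P[:,1]>lo)&(P[:,1]<hi)]; Q=Q[Q[:,2]>np.percentile(Q[:,2],50)-.002]
    print(n,len(Q),cv2.minAreaRect((Q[:,:2]*1000).astype(np.float32)),Q.mean(0))
S=B[abs(B[:,1]-.15)<.02]; x=S[(S[:,2]>.05)][:,0]; print("rims",x.min(),x.max())
S=B[abs(B[:,0]-.47)<.006]; print("lip/hood y", S[:,1].max())
print(robot.observe()["tool_pos"],robot.observe()["tool_rot"])
E
```

```text
17.8 [0.48857801 0.11428497 0.21325013] [-3.13919416e+00 -1.41685997e-05  1.56740353e+00] 0.06461374423685817 [-0.47091651  1.14221309 -0.02275186]
bar 970 ((489.0127868652344, 140.12808227539062), (12.048852920532227, 43.953399658203125), 89.7923583984375) [0.4889857  0.14025419 0.08219295]
post 156 ((535.3910522460938, 63.86897659301758), (10.750170707702637, 10.159924507141113), 89.4405288696289) [0.5353241  0.06440155 0.09017558]
rims 0.4452746661448672 0.531673193598075
lip/hood y 0.2654257464789287
[0.48867222 0.11425786 0.21330516] [-3.13931370e+00  4.92454978e-05  1.56747174e+00]
```

Emit:
apply_moves(plan=[{"tx":-0.025,"ty":0.023,"tz":0.03,"yaw":0,"grip":0.4},{"tx":-0.05,"ty":0.0465,"tz":0.06,"yaw":0,"grip":0.2},{"tx":-0.05,"ty":0.0465,"tz":0.09,"yaw":0,"grip":0.0},{"tx":-0.05,"ty":0.0465,"tz":0.12,"yaw":0,"grip":0.0},{"tx":-0.05,"ty":0.0465,"tz":0.138,"yaw":0,"grip":0.0},{"tx":-0.05,"ty":0.0465,"tz":0.14,"yaw":0,"grip":-0.4},{"tx":-0.05,"ty":0.0465,"tz":0.14,"yaw":0,"grip":-0.8},{"tx":-0.05,"ty":0.0465,"tz":0.14,"yaw":0,"grip":-0.9}], force=8)

```text
time: 18.85
tool_pos: [0.5361, 0.0638, 0.0753]
tool_rot: [3.14, -0.0, 1.567]
contact_force: [1.1, 0.0, -0.6]
opening: 0.0205
```

```bash
python3 - <<'E'
from h import *
o=robot.observe(); print(o["tool_pos"],o["opening"],o["contact_force"])
p,d=robot.read_camera("side"); cv2.imwrite("pics/s16.png",cv2.resize(p[150:290,220:400,::-1],None,fx=4,fy=4))
E
```

```text
[0.53613442 0.06377447 0.07526477] 0.020475108115311245 [ 1.11515775  0.01312622 -0.62616624]
```

View pics/s16.png

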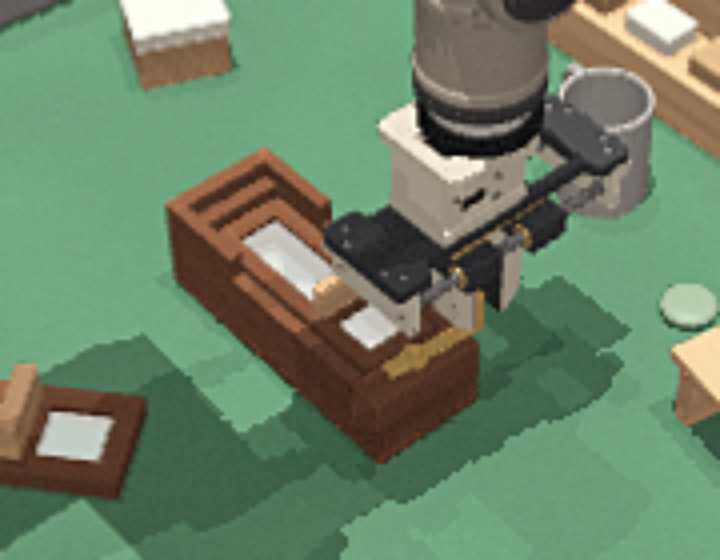

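Emit:
apply_moves(plan=[{"tx":0,"ty":0,"tz":0,"yaw":0,"grip":-0.9},{"tx":0,"ty":0,"tz":0,"yaw":0,"grip":-0.9},{"tx":0,"ty":0,"tz":0,"yaw":0,"grip":-0.9}])

```text
time: 19.27
tool_pos: [0.536, 0.0636, 0.075]
tool_rot: [3.14, -0.0, 1.567]
contact_force: [-0.5, 0.9, 5.3]
opening: 0.0107
```

Emit:
apply_moves(plan=[{"tx":-0.003,"ty":0,"tz":-0.001,"yaw":0,"grip":-0.9},{"tx":-0.0108,"ty":-0.002,"tz":-0.001,"yaw":0,"grip":-0.9},{"tx":-0.0165,"ty":-0.0043,"tz":-0.001,"yaw":0,"grip":-0.9},{"tx":-0.0217,"ty":-0.007,"tz":-0.001,"yaw":0,"grip":-0.9},{"tx":-0.0265,"ty":-0.0105,"tz":-0.001,"yaw":0,"grip":-0.9},{"tx":-0.031,"ty":-0.0145,"tz":-0.001,"yaw":0,"grip":-0.9},{"tx":-0.031,"ty":-0.0145,"tz":-0.001,"yaw":0,"grip":-0.9}], force=12)

```text
time: 20.15
tool_pos: [0.5219, 0.0309, 0.0756]
tool_rot: [3.139, 0.002, 1.566]
contact_force: [5.8, -5.5, -4.8]
opening: 0.0105
```

```bash
python3 - <<'E'
from h import *
o=robot.observe(); print(o["tool_pos"],o["opening"],o["contact_force"])
p,d=robot.read_camera("side"); cv2.imwrite("pics/s17.png",cv2.resize(p[150:290,220:400,::-1],None,fx=4,fy=4))
E
```

```text
[0.52187924 0.03085775 0.07557745] 0.010494360210746023 [ 5.82657271 -5.48272811 -4.8142194 ]
```

View pics/s17.png

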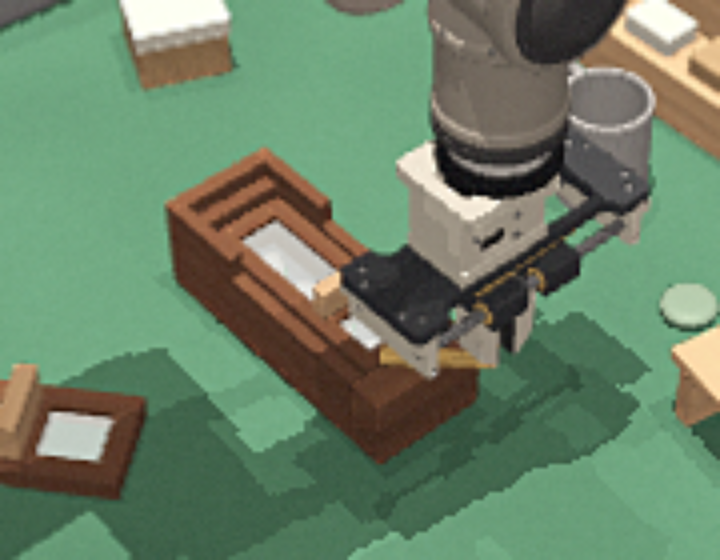

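Emit:
apply_moves(plan=[{"tx":-0.003,"ty":-0.001,"tz":0,"yaw":0,"grip":-0.9},{"tx":-0.006,"ty":-0.004,"tz":0,"yaw":0,"grip":-0.9},{"tx":-0.0085,"ty":-0.0085,"tz":0,"yaw":0,"grip":-0.9},{"tx":-0.011,"ty":-0.014,"tz":0,"yaw":0,"grip":-0.9},{"tx":-0.013,"ty":-0.0196,"tz":0,"yaw":0,"grip":-0.9},{"tx":-0.0143,"ty":-0.025,"tz":0,"yaw":0,"grip":-0.9},{"tx":-0.0145,"ty":-0.03,"tz":0,"yaw":0,"grip":-0.9},{"tx":-0.0145,"ty":-0.031,"tz":0,"yaw":0,"grip":-0.9}])

```text
time: 21.2
tool_pos: [0.4894, 0.0177, 0.0756]
tool_rot: [-3.141, 0.001, 1.567]
contact_force: [2.2, -6.0, -1.6]
opening: 0.0103
```

```bash
python3 - <<'E'
from h import *
o=robot.observe(); print(o["tool_pos"],o["opening"],o["contact_force"])
p,d=robot.read_camera("side"); cv2.imwrite("pics/s18.png",cv2.resize(p[150:290,220:400,::-1],None,fx=4,fy=4))
E
python3 cv.py w18
```

```text
[0.48935481 0.01769372 0.07555025] 0.010278486137076564 [ 2.19492325 -6.02781406 -1.59370989]
21.25 [0.48934107 0.01766414 0.07553282] [-3.14105420e+00  9.43041752e-04  1.56714255e+00] 0.010416702423488945 [ 1.46747293 -5.50251781 -1.61128303]
```

View pics/s18.png

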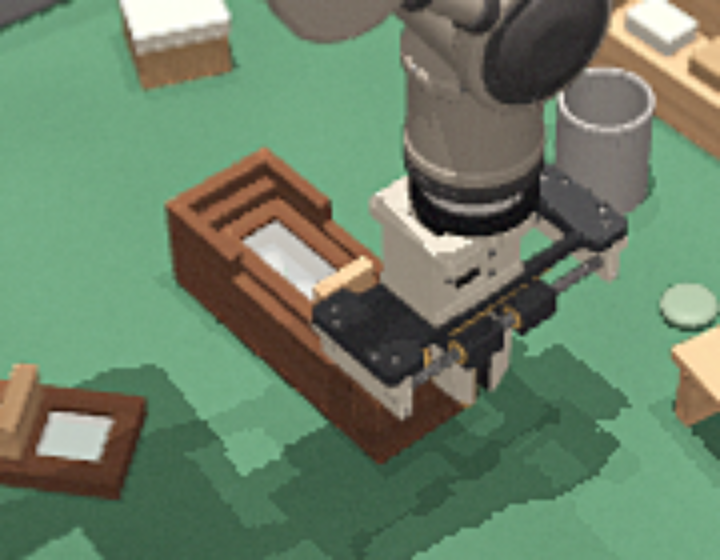

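View pics/w18.png

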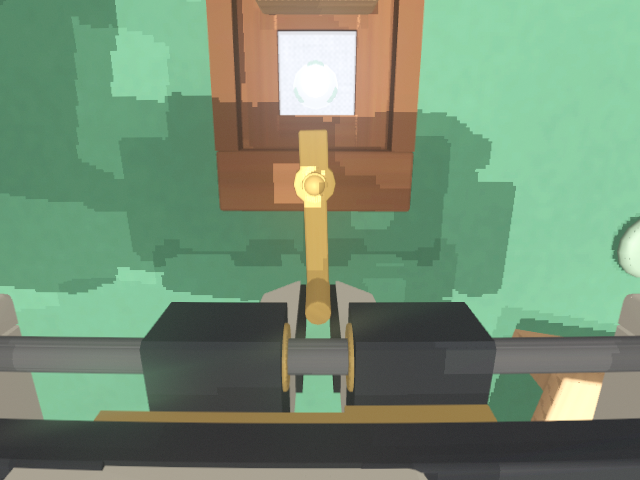

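Emit:
apply_moves(plan=[{"tx":0.0,"ty":-0.001,"tz":0,"yaw":0,"grip":-0.9},{"tx":0.0,"ty":-0.002,"tz":0,"yaw":0,"grip":-0.9},{"tx":0.0,"ty":-0.002,"tz":0,"yaw":0,"grip":-0.9}])

```text
time: 21.68
tool_pos: [0.4876, 0.0178, 0.0755]
tool_rot: [-3.141, 0.001, 1.567]
contact_force: [1.8, -4.3, -2.2]
opening: 0.0106
```

Emit:
apply_moves(plan=[{"tx":0.0,"ty":-0.0008,"tz":0,"yaw":0,"grip":-0.9},{"tx":0.0,"ty":-0.0015,"tz":0,"yaw":0,"grip":-0.9},{"tx":0.0,"ty":-0.0015,"tz":0,"yaw":0,"grip":-0.9}])

```text
time: 22.05
tool_pos: [0.4874, 0.0179, 0.0756]
tool_rot: [3.139, 0.001, 1.567]
contact_force: [6.0, -4.4, -4.4]
opening: 0.0105
```

Force x has risen to 6 N and the tool no longer advances, so the catch is at its stop. I'll back off slightly, open the fingers and lift.

Emit:
apply_moves(plan=[{"tx":0.0,"ty":0.001,"tz":0,"yaw":0,"grip":-0.8},{"tx":0.0,"ty":0.001,"tz":0,"yaw":0,"grip":-0.5},{"tx":0.0,"ty":0.001,"tz":0,"yaw":0,"grip":-0.3},{"tx":0.0,"ty":0.001,"tz":-0.02,"yaw":0,"grip":-0.3},{"tx":0.0,"ty":0.001,"tz":-0.06,"yaw":0,"grip":-0.3},{"tx":0.0,"ty":0.001,"tz":-0.1,"yaw":0,"grip":-0.3},{"tx":0.0,"ty":0.001,"tz":-0.14,"yaw":0,"grip":-0.3},{"tx":0.0,"ty":0.001,"tz":-0.14,"yaw":0,"grip":-0.3}])

```text
time: 23.05
tool_pos: [0.4885, 0.0185, 0.2183]
tool_rot: [3.136, 0.0, 1.567]
contact_force: [-0.5, -0.4, -0.5]
opening: 0.0318
```

Emit:
apply_moves(plan=[{"tx":0.02,"ty":0,"tz":0,"yaw":0,"grip":-0.3},{"tx":0.04,"ty":0,"tz":0,"yaw":0,"grip":-0.3},{"tx":0.04,"ty":0,"tz":0,"yaw":0,"grip":-0.3},{"tx":0.04,"ty":0,"tz":0,"yaw":0,"grip":-0.3}])

```text
time: 23.55
tool_pos: [0.4871, 0.058, 0.2147]
tool_rot: [-3.14, 0.0, 1.567]
contact_force: [0.0, 0.2, -0.2]
opening: 0.0325
```

```bash
python3 cv.py w19; python3 - <<'E'
from h import *
z=np.load("w19.npz"); k={a:z[a] for a in ["camera_matrix","k1","R","t"]}; k["k1"]=float(k["k1"])
V=cloud(np.ones((480,640),bool),z["d"],k)
B=V[(abs(V[:,0]-.489)<.06)&(V[:,2]>.03)&(V[:,2]<.1)]
for y in np.arange(.08,.25,.012):
    q=B[(abs(B[:,1]-y)<.001)]; r=[np.median(q[abs(q[:,0]-x)<.003][:,2]) if (abs(q[:,0]-x)<.003).any() else 0 for x in (.450,.465,.514,.527)]
    print(round(y,3),np.round(r,4))
P=B[(B[:,2]>.074)]
for lo,hi,n in [(.1,.18,"bar"),(.0,.05,"post")]:
    Q=P[(P[:,1]>lo)&(P[:,1]<hi)]
    if len(Q): print(n,len(Q),cv2.minAreaRect((Q[:,:2]*1000).astype(np.float32)))
for c in ["side","scene"]:
    p,d=robot.read_camera(c); cv2.imwrite(f"pics/{c}19.png",p[:,:,::-1])
E
```

```text
23.55 [0.4870701  0.05801641 0.21472831] [-3.14012344e+00  2.29470385e-04  1.56730549e+00] 0.03250918279061543 [ 0.00813869  0.15084575 -0.22092399]
0.08 [0.0578 0.058  0.057  0.0584]
0.092 [0.0583 0.0585 0.0586 0.0583]
0.104 [0.0584 0.0586 0.0587 0.0587]
0.116 [0.0587 0.0587 0.0586 0.0588]
0.128 [0.0588 0.0587 0.0586 0.0589]
0.14 [0.0584 0.0585 0.059  0.0586]
0.152 [0.0583 0.0588 0.0587 0.0582]
0.164 [0.0588 0.0583 0.0586 0.0583]
0.176 [0.0588 0.059  0.0584 0.0591]
0.188 [0.0585 0.0582 0.0584 0.0584]
0.2 [0.0584 0.0586 0.0586 0.0583]
0.212 [0.     0.0585 0.0587 0.    ]
0.224 [0 0 0 0]
0.236 [0 0 0 0]
0.248 [0 0 0 0]
bar 1127 ((489.051513671875, 139.4770965576172), (11.428191184997559, 44.178199768066406), 89.81536865234375)
post 240 ((487.4206237792969, 20.24759292602539), (10.451897621154785, 10.522207260131836), 8.287982940673828)
```

View pics/w19.png

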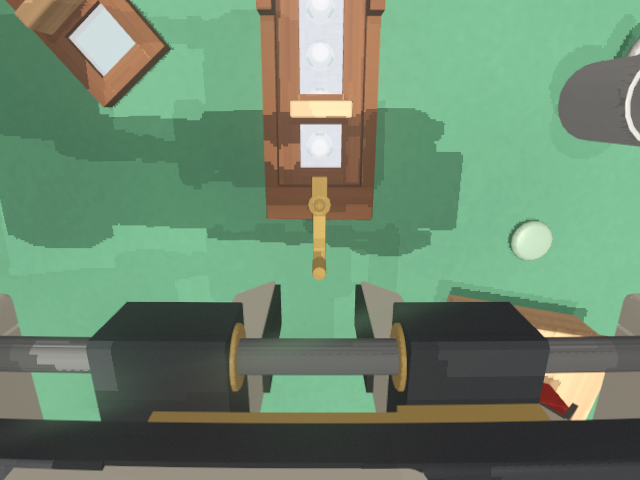

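View pics/side19.png

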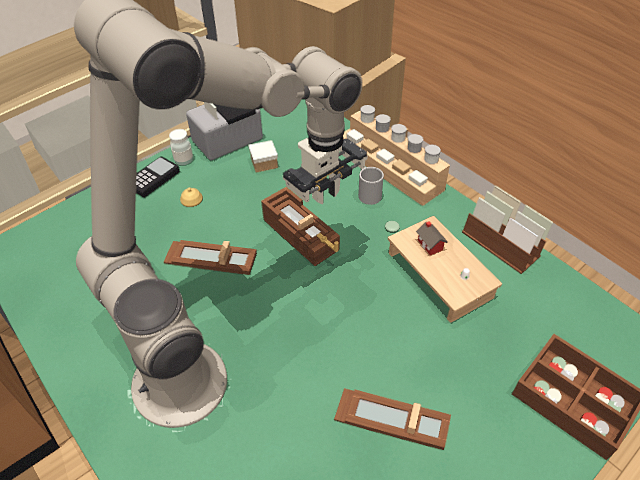

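The cover top reads the same height as the rims (58.3–59 mm). The catch lies straight along the case axis, with its nose (row 180, column 319) over the cover end, and the other goods look unmoved.

```bash
python3 -c "
from cell import robot
print(robot.hand_in())"
```

```text
the job is handed in; nothing more can be done
None
```

I closed and locked the thimble case and handed the job in at about 24 s of the 72 s limit. No verdict was reported.

**What I did:**
1. Pulled the cover straight out from under the riser by its sides.
2. Gripped the pull lightly and tipped the cover nose-down, with its tongue resting on the counter.
3. Carried it to the case, slid the tongue under the lip and lowered the cover slowly onto the ledge.
4. Swung the catch round by its post until it met its stop.

**Last checks:**
- **Flush:** the cover's top and the side rims both measured 58–59 mm along most of the length in view, so the cover is level. The hood end was outside the last picture, but all of it had measured level before I turned the catch.
- **Sideways:** the pull is within about 1 mm of the case axis.
- **Catch:** it points straight along the case with its nose over the end of the cover. The force rose to 6 N and the tool stopped advancing, which I took as the stop.
- **Clear:** the gripper is about 12 cm above the case, touching nothing, and in the last side picture the other goods look unmoved.

**Disagreements:**
- The wrist camera put the tongue about 4 mm further back in the grip than the cover's dimensions implied. I positioned it from its distance to the lip in the picture instead.
- I never felt the tongue touch the hood's end wall. That the cover sits correctly lengthwise rests on it having dropped fully into the opening, which leaves it only 3 mm of play.

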